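# Stock the bay under the drawer unit: tall can at the back, short tin in front

### The job

Put the tall spray can into the back row of the steel bay, standing between the two tins that are already there (their gap is a little too narrow, so ease them apart with the can), and only after that stand the short black-lidded tin in the front row, right in front of the tall can. Keep everything upright, set things down rather than drop them, do not bump the drawer unit overhead, and leave the other things on the bench alone.

Things in the scene. Friction and masses are not known exactly. Their poses are not given: they have to be found in the camera images.
- bay: Low steel tray fixed to the bench, loaded from the robot's side. Origin: on the bench under the middle of the back row line. x to the back (within 0.2 rad of world x), y left along the rows, z up. Floor top at z=6 mm, x -126 to +40, y -141 to +141 mm. Heights over the bench: front lip 16 mm (x -130 to -126), end walls 30 mm, back stop 34 mm. Two 18 mm posts at x=+58, y=+-143 carry the drawers.
- back_row (a point): Middle of the back row, on the bay's floor (6 mm above the bench), axes as the bay. The back row runs along y; what stands in it has its centre within about 20 mm of x=0.
- front_row (a point): Middle of the front row, on the bay's floor, 72 mm in front of (on the robot's side of) the back row; axes as the bay. What stands in it has its centre within about 25 mm of x=0.
- drawers: Grey unit with a row of small clear drawers, fixed over the back row; origin and axes as the bay's. Underside 265 mm, top 335 mm above the bench; solid from x=-22 to +70 mm, y -155 to +155 mm. A gripper pointing straight down over the back row hits it; one leaning 30 to 45 degrees back towards the robot, holding the tall can near its shoulder, passes under the front edge.
- tall_can: Tall aluminium spray can with a narrow black cap, 186 mm high: straight round body 50 mm in diameter up to 155 mm, then a shoulder and a cap 29 mm in diameter. About 0.3 kg. Origin: centre of its underside, z up along its axis. It starts standing on the bench beside the bay, left or right.
- short_tin: Short round aluminium tin with a black lid, 60 mm in diameter, 65 mm high. About 0.28 kg. Origin: centre of its underside, z up. It starts standing on the bench on the other side of the bay.
- tin_left: Plain steel tin, 56 mm in diameter, 78 mm high, about 0.22 kg, loose, standing in the back row on the left (+y). Origin: centre of its underside, z up. The gap between the two tins at the start is 34 to 46 mm; they slide aside easily when the tall can is pushed in between them from the front.
- tin_right: Plain steel tin like the other, standing in the back row on the right (-y). Origin: centre of its underside, z up.
- loose_drawer: Bystander: clear plastic parts drawer with nuts, 130 x 90 x 42 mm, on the bench in front of the bay, x along its length. Origin: centre of its underside. Leave alone.
- wrench: Bystander: steel wrench about 170 mm long lying on the bench to the left, along its x. Origin at its middle. Leave alone.
- carton: Bystander: cardboard box 100 x 80 x 55 mm on the bench to the right. Origin: centre of its underside. Leave alone.
Things that resemble listed ones, but are neither listed nor needed, are in the scene too. What is shaped like the short_tin but orange, pink or turquoise is not meant.

How it is judged:
By the outcome, as a careful person would: the job done as asked, in the order asked, and still so for the second after the job is handed in, with the robot touching nothing.
It also fails if it takes over 56 s, if anything falls off the work surface, if the arm or the gripper's body presses on something with over 40 N, if the wrist force passes 120 N, or if a joint passes its speed limit or range.

### The arm

A 7-joint arm with a two-finger parallel gripper is mounted at the origin on the work surface. World frame = base frame: x ahead of the robot, y to its left, z up, the work surface at z = 0. Lengths are in m, angles in rad, forces in N, time in s.
With the tool pointing down it reaches from about 0.425 to 0.925 m from the base axis. Payload 6.8 kg.
Tool frame: the origin (TCP) lies midway between the tips of the shut fingers; the grasp point (between the pads) lies 19 mm behind it; x points along the fingers, z is the direction in which the jaws open and shut, and the axes are right-handed (so a half turn about x gives the same grasp; the last joint's range is limited). The gripper opens to 85 mm and grips with 20 to 120 N. Pads are 22 mm wide; open, the fingers measure 114 mm over their backs; the gripper's body (76 mm by 85 mm) begins 54 mm behind the grasp point. The pads swing forward as they close: fully open they stand 13 mm farther back than shut.
Start: joints at [-1.306, 0.477, 0.022, 1.555, -0.011, 1.109, -0.083], TCP at [0.246, 0.629, 0.231] pointing down, gripper open.
Joint ranges: [-2.96, 2.96], [-0.34, 2.1], [-1.41, 1.46], [0.24, 2.44], [-1.37, 4.51], [0.17, 1.92], [-2.96, 2.96]. Speed limits (rad/s): [2.39, 2.39, 3.14, 3.14, 3.14, 3.14, 3.14].

### API

Orientations are given as a unit quaternion [w, x, y, z].
In Python, from station import bot gives the robot as it stands. The module is installed in compiled form; this text tells all that it offers.
- The arm moves only by the shell command python3 -m jog 'ROWS' [FORCE]. ROWS is text: rows parted by semicolons, each of 7 numbers parted by spaces: the shift along the tool's x, y, z in mm, then the turn, a rotation vector about the tool's x, y, z in units of 6 degrees (1.0 is 6 degrees), then the finger opening in mm, from 0 to 85.4. A call has 1 to 5 rows; each row shifts and turns the commanded pose from where the row before left it, along the tool's axes as they then stand; what a row does not reach is not made up. A row lasts 1/10 s, in which the tool goes at most 50 mm and 8.59 degrees, less where a joint would pass 70% of its speed; a pose out of reach is approached as far as the arm can. A call with a gripper value outside its range is refused whole. The fingers move at their own pace and stop on an object; FORCE is the grip in N (left out, the last holds). Time passes only in rows, so rows that do not move let the fingers close. It gives the time, the measured TCP pose, the force and the opening at its end, in the units of the state.
- bot.get_obs(): the state, without advancing time (a new reading comes with each control period).
- bot.read_camera(name): name is "scene" or "top"; returns (picture, depth): 480x640x3 uint8, red, green, blue; 480x640 float32, m along the optical axis (not along the pixel's ray), 0 where there is no reading.
- bot.calibration(name): a dict with "fx", "fy", "cx", "cy" (pixels), "T" (4x4, takes a point from camera to world coordinates). Camera axes: x right, y up, looking along -z (the intrinsics and any distortion apply to the point x, -y, -z); pixel columns grow to the right and rows downward; lengths in m; the calibration is good to about 2 mm. A picture is of the moment at which its call begins. calibration takes no time and is no camera call.
- bot.hand_in(): hands the job in, once; it reports no verdict.
The state is a dict: "t": time; "q": joint angles; "joint_vel": joint speeds; "joint_torque": joint torques, N m; "eef_pos": TCP position; "tool_rot": TCP orientation; "contact_force": force on the tool from outside, world axes, zero at the start; "torque": the same for the moment, N m; "gripper_width": opening from 0.0 (shut) to 1.0 (fully open).
Only numpy, scipy, OpenCV 4.12 (cv2) and the standard library are available. Lean on these libraries where they do the work, as an engineer would, in place of code of your own. Each camera call takes 0.05 s, during which the arm holds its last target.

## Working session

There is one attempt and no reset: what is moved stays moved. The work goes in short steps, Python scripts to look and compute and a shell command to move; the robot and the scene stay as the last step left them, time stands still between calls to the robot, and variables do not carry over. Pictures are saved under pics/ and viewed, and the job is handed in when it is done.

```bash
ls; mkdir -p pics
python3 - <<'E'
from station import bot
import cv2,numpy as np
np.set_printoptions(precision=4,suppress=True)
o=bot.get_obs(); print(o)
for n in("scene","top"):
    p,d=bot.read_camera(n); c=bot.calibration(n); print(n,c)
    cv2.imwrite(f"pics/{n}0.png",p[...,::-1]); np.savez(f"{n}0.npz",p=p,d=d)
E
```

```text
pics
{'t': 0.0, 'q': array([-1.3061,  0.4778,  0.0224,  1.5564, -0.0115,  1.1093, -0.0831]), 'joint_vel': array([ 0.0006, -0.0003,  0.0005, -0.0014, -0.0001,  0.001 ,  0.0012]), 'joint_torque': array([  0.0003, -59.6452,   1.6077, -28.1194,   0.0124,   0.0093,
         0.    ]), 'eef_pos': array([0.2457, 0.6281, 0.2303]), 'tool_rot': array([ 0.5835, -0.3991,  0.5845,  0.3983]), 'contact_force': array([-0.1373, -0.2548,  1.2578]), 'torque': array([-0.0107, -0.048 ,  0.0642]), 'gripper_width': 0.9993274983772641}
scene {'fx': 531.9384412939311, 'fy': 531.9384412939311, 'cx': 319.7699584045573, 'cy': 237.43013087369053, 'T': array([[ 0.2145, -0.723 ,  0.6567,  1.2852],
       [ 0.9767,  0.1533, -0.1503, -0.1708],
       [ 0.008 ,  0.6736,  0.739 ,  0.912 ],
       [ 0.    ,  0.    ,  0.    ,  1.    ]])}
top {'fx': 534.6507827959559, 'fy': 534.6507827959559, 'cx': 321.2351988807893, 'cy': 239.47997168094798, 'T': array([[-0.0129,  0.9927, -0.1199,  0.3644],
       [-0.9999, -0.0142, -0.0099, -0.0236],
       [-0.0116,  0.1198,  0.9927,  1.313 ],
       [ 0.    ,  0.    ,  0.    ,  1.    ]])}
```

View pics/scene0.png

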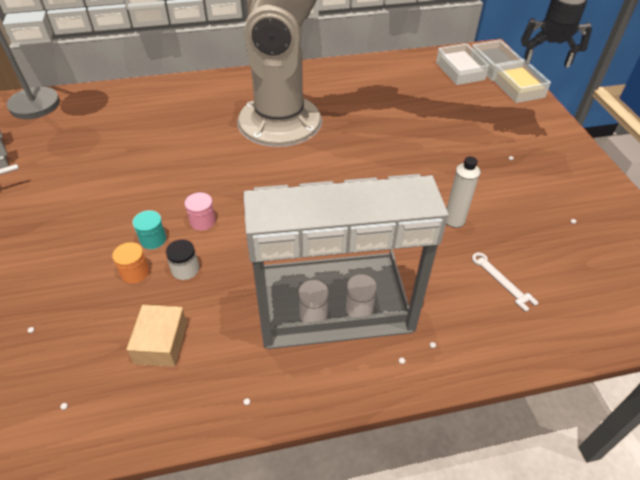

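View pics/top0.png

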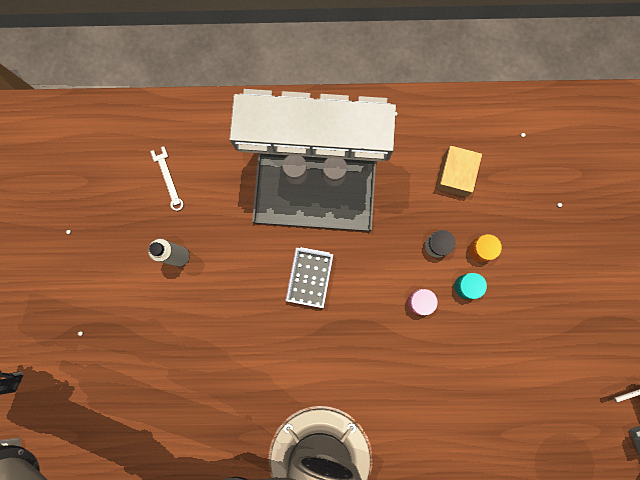

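The top view shows the tall can at (160,250), and the short black-lidded tin at (440,243) beside orange (488,247), turquoise (471,287) and pink (424,302) look-alikes. The bay is around (315,190), with its tins at (294,165) and (335,168). In the scene view the can is at (465,195), the black-lidded tin at (182,260) and the bay tins at (313,300) and (361,297).

```bash
cat > h.py <<'E'
import numpy as np,cv2
from scipy.spatial.transform import Rotation as R
from station import bot
np.set_printoptions(precision=4,suppress=True)
def cloud(n,d):
    c=bot.calibration(n); v,u=np.mgrid[:480,:640]
    P=np.stack([(u-c['cx'])/c['fx']*d,-(v-c['cy'])/c['fy']*d,-d],-1)
    W=P@c['T'][:3,:3].T+c['T'][:3,3]; W[d<=0]=np.nan; return W
def ray(n,u,v,z):
    c=bot.calibration(n); r=c['T'][:3,:3]@np.array([(u-c['cx'])/c['fx'],-(v-c['cy'])/c['fy'],-1]); o=c['T'][:3,3]
    return o+r*(z-o[2])/r[2]
def proj(n,p):
    c=bot.calibration(n); q=c['T'][:3,:3].T@(np.asarray(p,float)-c['T'][:3,3])
    return np.array([c['cx']+c['fx']*q[0]/-q[2],c['cy']-c['fy']*q[1]/-q[2]])
def circ(xy):
    A=np.c_[2*xy,np.ones(len(xy))]; s=np.linalg.lstsq(A,(xy**2).sum(1),rcond=None)[0]
    return s[:2],np.sqrt(s[2]+s[0]**2+s[1]**2)
def crop(p,u0,v0,u1,v1,k,f): cv2.imwrite(f,cv2.resize(p[v0:v1,u0:u1,::-1],None,fx=k,fy=k,interpolation=cv2.INTER_CUBIC))
E
python3 - <<'E'
from h import *
D={n:np.load(n+"0.npz") for n in("scene","top")}
W={n:cloud(n,D[n]['d']) for n in D}
def box(n,u0,v0,u1,v1,zl,zh):
    w=W[n][v0:v1,u0:u1].reshape(-1,3); w=w[np.isfinite(w[:,0])]; return w[(w[:,2]>zl)&(w[:,2]<zh)]
for n,b in(("scene",(440,150,490,235)),("top",(140,232,195,275))):
    for zl,zh in((.175,.2),(.03,.15)):
        w=box(n,*b,zl,zh); print("can",n,zl,len(w),w.mean(0),w.max(0)[2],circ(w[:,:2]) if len(w)>5 else '')
for n,b in(("scene",(163,238,203,282)),("top",(422,228,458,260))):
    w=box(n,*b,.055,.08); print("short top",n,len(w),(w.min(0)+w.max(0))/2,w.max(0)-w.min(0)); w=box(n,*b,.01,.05); print(len(w),circ(w[:,:2]))
for n,b in(("scene",(295,278,331,322)),("scene",(343,272,379,318)),("top",(280,150,309,180)),("top",(320,152,350,185))):
    w=box(n,*b,.079,.095); print("tin",n,len(w),(w.min(0)+w.max(0))/2,w.max(0)-w.min(0)); w=box(n,*b,.02,.075); print(len(w),circ(w[:,:2]))
# bay corners via top
for nm,u,v,z in(("FL lip",255,223,.016),("FR lip",371,232,.016)): print(nm,ray("top",u,v,z))
# lid pixels circle by colour
for n,b in(("top",(418,222,462,266)),("scene",(160,236,204,284))):
    p=D[n]['p'][b[1]:b[3],b[0]:b[2]]; m=(p.max(2)<75).astype(np.uint8)
    cs,_=cv2.findContours(m,0,1); c=max(cs,key=cv2.contourArea); e=cv2.fitEllipse(c); print(n,e,ray(n,e[0][0]+b[0],e[0][1]+b[1],.065))
crop(D['top']['p'],225,85,405,240,4,"pics/bt.png")
crop(D['scene']['p'],230,170,460,360,3,"pics/bs.png")
crop(D['top']['p'],400,220,520,320,5,"pics/cand.png")
E
```

```text
can scene 0.175 138 [0.4898 0.3386 0.183 ] 0.18952085923666118 (array([0.4883, 0.3397]), np.float64(0.01140140543259583))
can scene 0.03 895 [0.5023 0.3307 0.092 ] 0.14944628357800704 (array([0.4873, 0.3402]), np.float64(0.023416451947384894))
can top 0.175 159 [0.4866 0.3403 0.1833] 0.18954754082968095 (array([0.4868, 0.3408]), np.float64(0.010598907875967812))
can top 0.03 311 [0.4811 0.3228 0.0922] 0.1495740786963391 (array([0.4869, 0.3413]), np.float64(0.024481721156278335))
short top scene 569 [ 0.5064 -0.2954  0.0626] [0.0618 0.0587 0.0149]
350 (array([ 0.4765, -0.3009]), np.float64(0.05496540145320664))
short top top 524 [ 0.5046 -0.2953  0.0639] [0.0591 0.0609 0.0178]
72 (array([ 0.5052, -0.295 ]), np.float64(0.029659710621578073))
tin scene 565 [ 0.6842 -0.0457  0.0835] [0.0573 0.055  0.0089]
465 (array([ 0.6902, -0.0454]), np.float64(0.023839648750307953))
tin scene 544 [0.6904 0.05   0.0834] [0.0567 0.0558 0.0087]
493 (array([0.7017, 0.0488]), np.float64(0.021576582261038986))
tin top 401 [0.6889 0.0495 0.0854] [0.053  0.0547 0.0126]
113 (array([0.7015, 0.0531]), np.float64(0.03722635595433734))
tin top 382 [ 0.6818 -0.0448  0.0849] [0.0506 0.0543 0.0116]
141 (array([ 0.6959, -0.0462]), np.float64(0.03745613007306413))
FL lip [0.5642 0.1515 0.016 ]
FR lip [ 0.5378 -0.1325  0.016 ]
top ((18.96010398864746, 24.24884033203125), (12.475611686706543, 22.889429092407227), 144.3555908203125) [ 0.4954 -0.2819  0.065 ]
scene ((19.983556747436523, 15.507780075073242), (21.35369873046875, 26.683746337890625), 77.39026641845703) [ 0.5107 -0.2941  0.065 ]
```

View pics/bt.png

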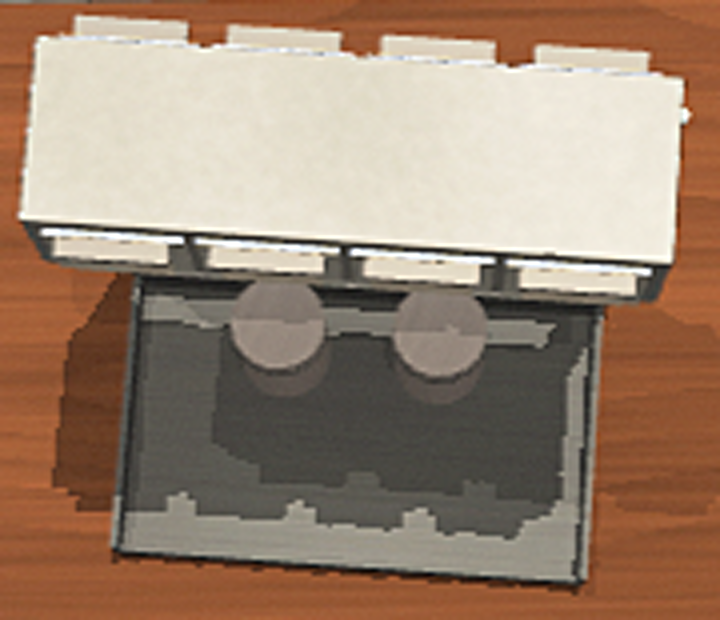

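View pics/bs.png

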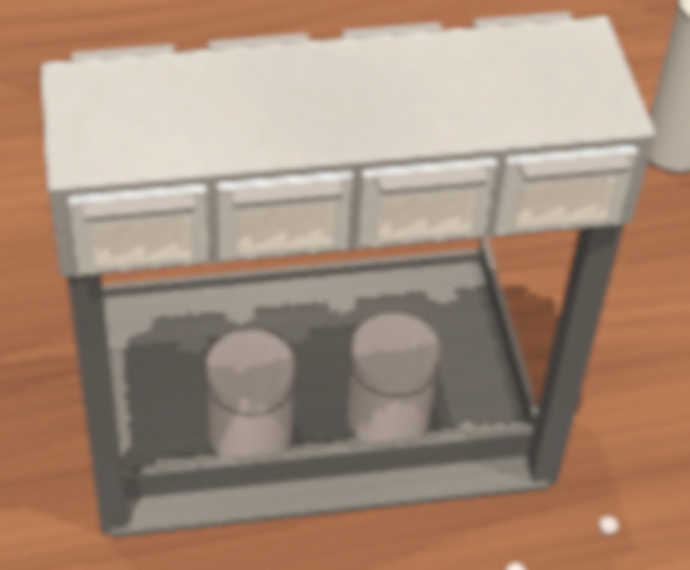

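View pics/cand.png

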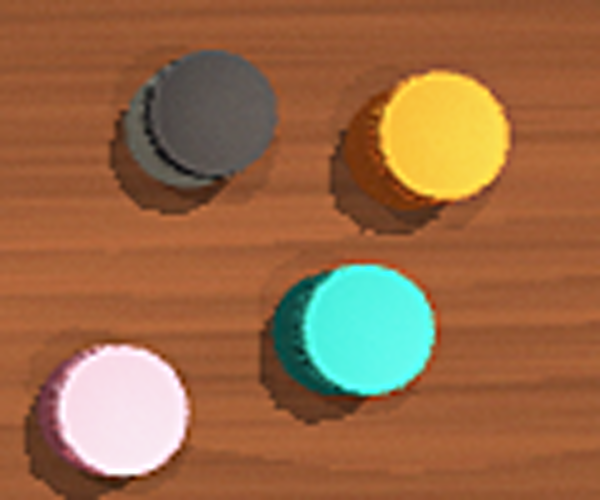

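The enlarged crop settles it: the tin with the black lid at top (442,243) is the short_tin. The other three have orange, turquoise and pink lids. Next I refine the bay's yaw and origin.

Run:
```python
from h import *
D={n:np.load(n+"0.npz") for n in("scene","top")}
W={n:cloud(n,D[n]['d']) for n in D}
for n,b in(("top",(225,85,405,165)),("scene",(240,170,450,265))):
    w=W[n][b[1]:b[3],b[0]:b[2]].reshape(-1,3); w=w[np.isfinite(w[:,0])]; w=w[(w[:,2]>.325)&(w[:,2]<.345)]
    r=cv2.minAreaRect((w[:,:2]*1000).astype(np.float32)); print(n,len(w),r)
w=W["top"][210:245,240:385].reshape(-1,3); w=w[(w[:,2]>.012)&(w[:,2]<.03)]; print(len(w)); 
k=np.abs(w[:,1])<.12; 
print("lip",np.polyfit(w[k,1],w[k,0],1))
print("lipmin corners",[ray("top",u,v,.016) for u,v in((253.4,222.5),(371.2,231.7))])
print("scene posts/back bottom", ray("scene",230+105/3,170+532/3,0),ray("scene",230+555/3,170+483/3,0))
print("lid",ray("top",442.6,243,.065))
w=W["top"][245:312,282:338].reshape(-1,3); w=w[w[:,2]>.02]; print("drawer",w.min(0),w.max(0))
o=bot.get_obs(); print(R.from_quat(o['tool_rot'],scalar_first=True).as_matrix())
```

```text
top 9167 ((707.3871459960938, -0.4102020263671875), (310.1514892578125, 121.56288146972656), 85.17882537841797)
scene 10272 ((707.1627807617188, -1.104705810546875), (309.9123840332031, 124.12892150878906), 85.20816040039062)
259
lip [0.0793 0.5562]
lipmin corners [array([0.5655, 0.1555, 0.016 ]), array([ 0.5386, -0.1331,  0.016 ])]
scene posts/back bottom [ 0.7359 -0.1521  0.    ] [0.7619 0.1468 0.    ]
lid [ 0.5029 -0.2954  0.065 ]
drawer [ 0.3575 -0.0362  0.0204] [0.5015 0.0743 0.0484]
[[-0.0005 -0.9313  0.3642]
 [-0.0017  0.3642  0.9313]
 [-1.     -0.0001 -0.0017]]
```

```bash
cat >> h.py <<'E'
O=np.array([.6815,.0015]); PSI=-.085
def bay(x,y,z): c,s=np.cos(PSI),np.sin(PSI); return np.array([O[0]+c*x-s*y,O[1]+s*x+c*y,z])
def inbay(p): c,s=np.cos(PSI),np.sin(PSI); d=np.asarray(p)[:2]-O; return np.array([c*d[0]+s*d[1],-s*d[0]+c*d[1]])
def rot(az,lean):
    a,l=np.deg2rad(az),np.deg2rad(lean); h=np.array([np.cos(a),np.sin(a),0]); x=h*np.sin(l)-np.array([0,0,1])*np.cos(l)
    z=np.array([-np.sin(a),np.cos(a),0]); return np.c_[x,np.cross(z,x),z]
def state():
    o=bot.get_obs(); Rm=R.from_quat(o['tool_rot'],scalar_first=True).as_matrix(); x=Rm[:,0]
    print("t%.2f tcp %s gp %s az %.1f lean %.1f roll %.1f F %s w %.1f"%(o['t'],o['eef_pos'],o['eef_pos']-.019*x,np.rad2deg(np.arctan2(-Rm[0,2],Rm[1,2])),np.rad2deg(np.arccos(-x[2])),np.rad2deg(np.arcsin(Rm[2,2])),o['contact_force'],o['gripper_width']*85.4)); print("q",o['q'])
    return o['eef_pos'],Rm
def plan(gp,az,lean,back=0,n=5):
    "gp: where the grasp point goes, back: m short of it along tool x"
    p,Rm=state(); T=rot(az,lean); tp=np.asarray(gp)+T[:,0]*(.019-back)
    w=R.from_matrix(Rm.T@T).as_rotvec(); dp=tp-p
    print("tcp target",tp,"dist",np.linalg.norm(dp)*1000,"turn",np.rad2deg(np.linalg.norm(w)))
    for k in range(n):
        Rk=Rm@R.from_rotvec(w*k/n).as_matrix(); print(np.round(Rk.T@dp/n*1000,1),np.round(np.rad2deg(w)/6/n,2))
E
python3 - <<'E'
from h import *
plan([.487,.3405,.138],15,42,.11,10)
E
```

```text
t0.10 tcp [0.2456 0.6281 0.2304] gp [0.2456 0.6281 0.2494] az -21.4 lean 0.1 roll -0.1 F [-0.0505  0.6773 -0.601 ] w 85.1
q [-1.3061  0.4778  0.0223  1.5564 -0.0115  1.1093 -0.0831]
tcp target [0.4282 0.3247 0.2056] dist 354.9294143304936 turn 55.02604884532482
[  2.5 -28.  -21.6] [-0.58 -0.22 -0.68]
[  3.9 -26.5 -23.3] [-0.58 -0.22 -0.68]
[  5.2 -24.7 -25. ] [-0.58 -0.22 -0.68]
[  6.2 -22.7 -26.5] [-0.58 -0.22 -0.68]
[  7.1 -20.6 -28. ] [-0.58 -0.22 -0.68]
[  7.8 -18.3 -29.4] [-0.58 -0.22 -0.68]
[  8.4 -15.9 -30.6] [-0.58 -0.22 -0.68]
[  8.7 -13.4 -31.7] [-0.58 -0.22 -0.68]
[  8.8 -10.9 -32.6] [-0.58 -0.22 -0.68]
[  8.7  -8.3 -33.4] [-0.58 -0.22 -0.68]
```

```bash
python3 -m jog '2 -28 -22 -0.58 -0.22 -0.68 85; 4 -26 -23 -0.58 -0.22 -0.68 85; 5 -25 -25 -0.58 -0.22 -0.68 85; 6 -23 -27 -0.58 -0.22 -0.68 85; 7 -21 -28 -0.58 -0.22 -0.68 85' 60; python3 -c "
from h import *
plan([.487,.3405,.138],15,42,.11,5)"
```

```text
t: 0.6
eef_pos: [0.3378, 0.4753, 0.2199]
tool_rot: [0.611, -0.556, 0.402, 0.395]
contact_force: [0.5, -0.7, -0.2]
gripper_width: 1.0
t0.60 tcp [0.3378 0.4753 0.2199] gp [0.3308 0.4746 0.2376] az -3.0 lean 21.5 roll 3.3 F [ 0.5482 -0.714  -0.1711] w 85.4
q [-1.3479  0.2488  0.1123  1.982   0.4421  0.8026 -0.0251]
tcp target [0.4282 0.3247 0.2056] dist 176.1841960646529 turn 27.173759302463104
[  8.2 -17.8 -29.3] [-0.57 -0.22 -0.67]
[  8.7 -15.5 -30.4] [-0.57 -0.22 -0.67]
[  8.9 -13.  -31.5] [-0.57 -0.22 -0.67]
[  9.  -10.5 -32.4] [-0.57 -0.22 -0.67]
[  8.9  -7.9 -33.2] [-0.57 -0.22 -0.67]
```

```bash
python3 -m jog '8 -18 -29 -0.57 -0.22 -0.67 85; 9 -15 -30 -0.57 -0.22 -0.67 85; 9 -13 -32 -0.57 -0.22 -0.67 85' ; python3 -c "
from h import *
plan([.487,.3405,.138],15,42,.11,2)"
```

```text
t: 0.9
eef_pos: [0.3913, 0.3852, 0.2109]
tool_rot: [-0.61, 0.634, -0.283, -0.382]
contact_force: [1.5, -0.7, 0.8]
gripper_width: 0.994
t0.90 tcp [0.3913 0.3852 0.2109] gp [0.3809 0.3832 0.2267] az 8.0 lean 33.9 roll 2.1 F [ 1.5267 -0.6653  0.8428] w 84.9
q [-1.366   0.1394  0.2053  2.245   0.8918  0.5947 -0.1839]
tcp target [0.4282 0.3247 0.2056] dist 71.03281743609433 turn 10.865451706592795
[  9.  -10.9 -32.6] [-0.57 -0.22 -0.67]
[  8.9  -8.3 -33.4] [-0.57 -0.22 -0.67]
```

```bash
python3 -m jog '6 -12 -32 -0.4 -0.2 -0.5 85; 8 -10 -31 -0.4 -0.2 -0.5 85' ; python3 -c "
from h import *
plan([.487,.3405,.138],15,42,.08,2);plan([.487,.3405,.138],15,42,0,5)"
```

```text
t: 1.1
eef_pos: [0.4268, 0.3268, 0.21]
tool_rot: [-0.608, 0.664, -0.221, -0.375]
contact_force: [2.1, -0.1, 0.1]
gripper_width: 0.996
t1.10 tcp [0.4268 0.3268 0.21  ] gp [0.415  0.3237 0.2246] az 13.2 lean 39.9 roll 1.1 F [ 2.1228 -0.1442  0.1125] w 85.1
q [-1.326   0.0829  0.279   2.3815  1.2655  0.4797 -0.3643]
tcp target [0.4476 0.3299 0.1833] dist 33.95814126525318 turn 2.9414360728617392
[16.9  0.5 -1.1] [-0.17 -0.03 -0.17]
[16.9  0.8 -1.1] [-0.17 -0.03 -0.17]
t1.10 tcp [0.4268 0.3268 0.21  ] gp [0.415  0.3237 0.2246] az 13.2 lean 39.9 roll 1.1 F [ 2.1228 -0.1442  0.1125] w 85.1
q [-1.326   0.0829  0.279   2.3815  1.2655  0.4797 -0.3643]
tcp target [0.4993 0.3438 0.1239] dist 113.84607193578493 turn 2.9414360728617392
[22.8 -0.4 -0.3] [-0.07 -0.01 -0.07]
[22.8 -0.2 -0.4] [-0.07 -0.01 -0.07]
[22.8 -0.  -0.4] [-0.07 -0.01 -0.07]
[22.8  0.1 -0.4] [-0.07 -0.01 -0.07]
[22.8  0.3 -0.4] [-0.07 -0.01 -0.07]
```

Pre-grasp reached, lined up with the can. Now I go straight in along the tool, watching the force.

```bash
python3 -m jog '20 0 -1 -0.15 0 -0.1 85; 23 0 0 -0.1 0 -0.1 85; 23 0 0 -0.1 0 -0.1 85' ; python3 -c "
from h import *
p,d=bot.read_camera('scene');crop(p,400,80,560,240,4,'pics/pg.png')
plan([.487,.3405,.138],15,42,0,3)"
```

```text
t: 1.4
eef_pos: [0.4689, 0.3378, 0.1595]
tool_rot: [-0.602, 0.678, -0.205, -0.369]
contact_force: [1.2, 0.5, -0.2]
gripper_width: 0.994
t1.45 tcp [0.4697 0.3376 0.1572] gp [0.4575 0.3345 0.1714] az 14.7 lean 41.6 roll -0.4 F [ 1.0543  0.464  -1.4322] w 84.8
q [-1.2649  0.2726  0.3115  2.3673  1.7118  0.3853 -0.7673]
tcp target [0.4993 0.3438 0.1239] dist 44.960638306929766 turn 0.5963828843358454
[15.  -0.1 -0.4] [ 0.   -0.03 -0.02]
[15.  -0.1 -0.5] [ 0.   -0.03 -0.02]
[15.  -0.1 -0.5] [ 0.   -0.03 -0.02]
```

View pics/pg.png

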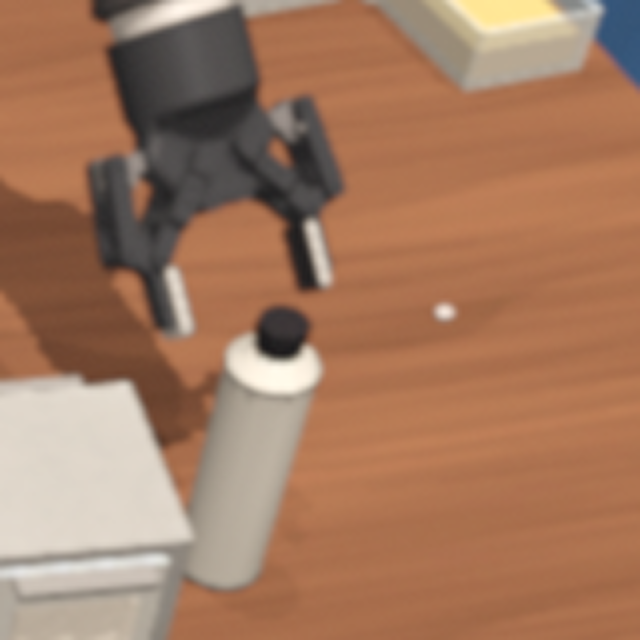

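The crop shows the open fingers straddling the can's line: pads at crop (178,300) and (318,255), cap at (282,330). The can is untouched, so I continue in.

```bash
python3 -m jog '15 0 -0.5 0 0 0 85; 15 0 -0.5 0 0 0 85; 15 0 -0.5 0 0 0 85;0 0 0 0 0 0 85' ; python3 -c "
from h import *
p,d=bot.read_camera('scene');crop(p,400,80,560,240,4,'pics/pg2.png')
plan([.487,.3405,.138],15,42,0,1)"
```

```text
t: 1.85
eef_pos: [0.4984, 0.3433, 0.1256]
tool_rot: [-0.601, 0.678, -0.206, -0.368]
contact_force: [0.2, -0.2, -0.7]
gripper_width: 0.991
t1.90 tcp [0.4981 0.3432 0.1261] gp [0.4858 0.3401 0.1403] az 14.6 lean 41.6 roll -0.3 F [-0.5637 -0.4689  0.1287] w 85.0
q [-1.1645  0.3744  0.2625  2.3309  1.9364  0.3726 -0.9748]
tcp target [0.4993 0.3438 0.1239] dist 2.6006213819696593 turn 0.60569066074691
[2.5 0.5 0.3] [-0.02 -0.08 -0.06]
```

View pics/pg2.png

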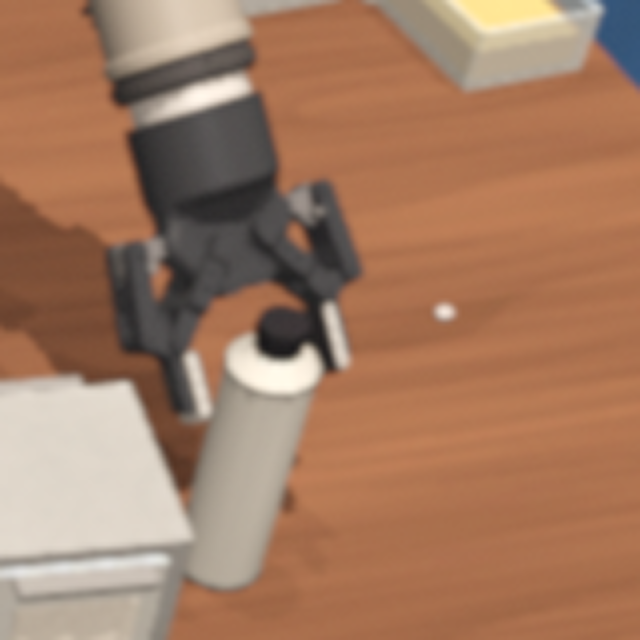

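The pads at crop (190,380) and (335,340) are level with the upper body and centred on it. Close.

```bash
python3 -m jog '2 0 0 0 0 0 60; 0 0 0 0 0 0 50;0 0 0 0 0 0 45;0 0 0 0 0 0 40;0 0 0 0 0 0 30' 70; python3 -m jog '0 0 0 0 0 0 30;0 0 0 0 0 0 30;0 0 0 0 0 0 30' ; python3 -c "
from h import *
state()"
```

```text
t: 2.4
eef_pos: [0.4995, 0.345, 0.1259]
tool_rot: [-0.602, 0.678, -0.204, -0.369]
contact_force: [-2.1, 0.3, 6.0]
gripper_width: 0.566
t: 2.7
eef_pos: [0.4995, 0.345, 0.1259]
tool_rot: [-0.602, 0.678, -0.204, -0.369]
contact_force: [-2.7, 0.5, 5.4]
gripper_width: 0.568
t2.70 tcp [0.4995 0.345  0.1259] gp [0.4872 0.3418 0.1401] az 14.7 lean 41.8 roll -0.2 F [-2.735   0.4979  5.3955] w 48.5
q [-1.1604  0.3773  0.2591  2.3281  1.9483  0.3734 -0.9855]
```

```bash
python3 -c "
from h import *
plan([.4872,.3418,.215],14.7,41.8,0,5)"
```

```text
t2.70 tcp [0.4995 0.345  0.1259] gp [0.4872 0.3418 0.1401] az 14.7 lean 41.8 roll -0.2 F [-2.735   0.4979  5.3955] w 48.5
q [-1.1604  0.3773  0.2591  2.3281  1.9483  0.3734 -0.9855]
tcp target [0.4994 0.345  0.2008] dist 74.9105125378187 turn 0.15950147595982372
[-11.2 -10.   -0. ] [ 0. -0. -0.]
[-11.2 -10.   -0. ] [ 0. -0. -0.]
[-11.2 -10.   -0. ] [ 0. -0. -0.]
[-11.2 -10.   -0. ] [ 0. -0. -0.]
[-11.2 -10.   -0. ] [ 0. -0. -0.]
```

```bash
python3 -m jog '-6 -5 0 0 0 0 30; -11 -10 0 0 0 0 30; -13 -12 0 0 0 0 30; -13 -12 0 0 0 0 30; -11 -10 0 0 0 0 30' ; python3 -c "
from h import *
p,d=bot.read_camera('scene');crop(p,400,80,560,240,4,'pics/l1.png')
plan(bay(-.10,.001,.205),-4.9,42,0,10)"
```

```text
t: 3.2
eef_pos: [0.4989, 0.344, 0.1976]
tool_rot: [-0.601, 0.678, -0.206, -0.369]
contact_force: [0.1, 0.8, -4.0]
gripper_width: 0.564
t3.25 tcp [0.4999 0.3446 0.1999] gp [0.4877 0.3414 0.2141] az 14.6 lean 41.7 roll -0.1 F [ 1.0654  0.5664 -2.526 ] w 48.3
q [-1.3177  0.2214  0.43    2.2901  1.4264  0.3394 -0.4105]
tcp target [0.5946 0.0099 0.1909] dist 347.9569868733986 turn 19.551555658635685
[  1.2   0.1 -34.8] [ 0.24  0.22 -0.  ]
[  2.   -0.8 -34.7] [ 0.24  0.22 -0.  ]
[  2.8  -1.6 -34.6] [ 0.24  0.22 -0.  ]
[  3.6  -2.5 -34.5] [ 0.24  0.22 -0.  ]
[  4.3  -3.4 -34.4] [ 0.24  0.22 -0.  ]
[  5.1  -4.3 -34.2] [ 0.24  0.22 -0.  ]
[  5.9  -5.1 -33.9] [ 0.24  0.22 -0.  ]
[  6.6  -6.  -33.6] [ 0.24  0.22 -0.  ]
[  7.4  -6.9 -33.3] [ 0.24  0.22 -0.  ]
[  8.2  -7.7 -32.9] [ 0.24  0.22 -0.  ]
```

View pics/l1.png

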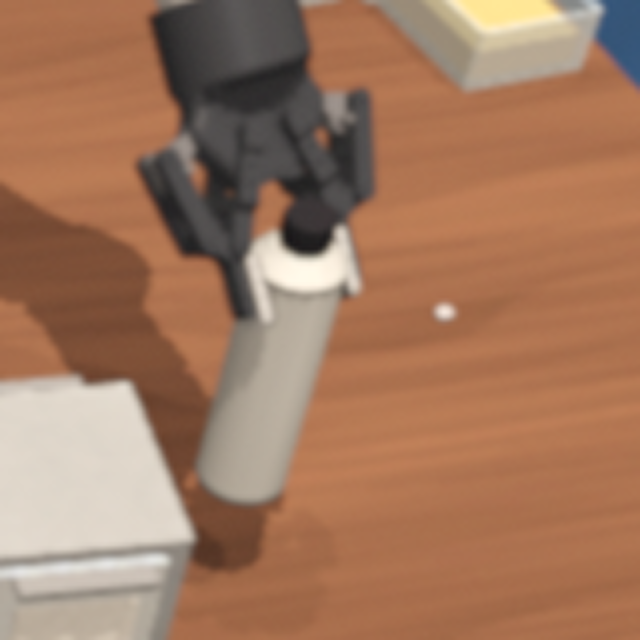

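The can is lifted and looks upright. Now I carry it to a point in front of the gap.

```bash
python3 -m jog '1 0 -15 0.15 0.15 0 30; 1 0 -25 0.16 0.15 0 30; 2 -1 -28 0.2 0.18 0 30; 2 -1 -28 0.2 0.18 0 30; 3 -2 -28 0.2 0.18 0 30' ; python3 -c "
from h import *
plan(bay(-.10,.001,.205),-4.9,42,0,9)"
```

```text
t: 3.75
eef_pos: [0.5326, 0.2218, 0.1926]
tool_rot: [-0.623, 0.664, -0.251, -0.328]
contact_force: [0.5, 0.4, -4.2]
gripper_width: 0.568
t3.75 tcp [0.5326 0.2218 0.1926] gp [0.5201 0.2204 0.2068] az 7.1 lean 41.6 roll -0.4 F [ 0.4588  0.4    -4.1686] w 48.5
q [-1.1837  0.1801  0.5141  2.3745  1.6256  0.2909 -0.5409]
tcp target [0.5946 0.0099 0.1909] dist 220.81033393948982 turn 11.98366595887593
[  2.9  -2.7 -24.2] [ 0.17  0.14 -0.01]
[  3.3  -3.1 -24.1] [ 0.17  0.14 -0.01]
[  3.6  -3.5 -24. ] [ 0.17  0.14 -0.01]
[  4.   -4.  -23.9] [ 0.17  0.14 -0.01]
[  4.3  -4.4 -23.7] [ 0.17  0.14 -0.01]
[  4.7  -4.8 -23.6] [ 0.17  0.14 -0.01]
[  5.   -5.2 -23.4] [ 0.17  0.14 -0.01]
[  5.4  -5.6 -23.3] [ 0.17  0.14 -0.01]
[  5.7  -6.1 -23.1] [ 0.17  0.14 -0.01]
```

```bash
python3 -m jog '4 -4 -24 0.17 0.14 0 30; 4 -4 -24 0.17 0.14 0 30; 4 -4 -24 0.17 0.14 0 30' ; python3 -c "
from h import *
plan(bay(-.10,.001,.205),-4.9,42,0,6)"
```

```text
t: 4.05
eef_pos: [0.5567, 0.1523, 0.192]
tool_rot: [-0.635, 0.654, -0.273, -0.307]
contact_force: [0.4, -0.2, -4.2]
gripper_width: 0.564
t4.05 tcp [0.5567 0.1523 0.192 ] gp [0.5441 0.1516 0.2062] az 3.1 lean 41.6 roll -0.3 F [ 0.3737 -0.1998 -4.2061] w 48.2
q [-1.0565  0.175   0.549   2.3866  1.7795  0.2358 -0.6246]
tcp target [0.5946 0.0099 0.1909] dist 147.31102327776165 turn 8.029303263016939
[  3.6  -3.5 -24. ] [ 0.17  0.14 -0.01]
[  3.9  -4.  -23.9] [ 0.17  0.14 -0.01]
[  4.3  -4.4 -23.8] [ 0.17  0.14 -0.01]
[  4.6  -4.8 -23.6] [ 0.17  0.14 -0.01]
[  5.   -5.2 -23.5] [ 0.17  0.14 -0.01]
[  5.4  -5.6 -23.3] [ 0.17  0.14 -0.01]
```

```bash
python3 -m jog '6 -6 -24 0.17 0.14 0 30; 6 -6 -24 0.17 0.14 0 30' ; python3 -c "
from h import *
plan(bay(-.10,.001,.205),-4.9,42,0,4)"
```

```text
t: 4.25
eef_pos: [0.5756, 0.1053, 0.191]
tool_rot: [-0.643, 0.647, -0.288, -0.292]
contact_force: [-0.1, -0.2, -4.0]
gripper_width: 0.565
t4.25 tcp [0.5756 0.1053 0.191 ] gp [0.563  0.1052 0.2052] az 0.5 lean 41.5 roll -0.2 F [-0.1434 -0.2408 -3.9569] w 48.2
q [-0.9216  0.1854  0.5283  2.3759  1.9136  0.1976 -0.7074]
tcp target [0.5946 0.0099 0.1909] dist 97.29826265788482 turn 5.412318471338876
[  3.1  -3.3 -23.9] [ 0.17  0.14 -0.02]
[  3.5  -3.8 -23.8] [ 0.17  0.14 -0.02]
[  3.8  -4.2 -23.7] [ 0.17  0.14 -0.02]
[  4.2  -4.6 -23.5] [ 0.17  0.14 -0.02]
```

```bash
python3 -m jog '10 -6 -18 0.1 0.1 0 30; 10 -6 -18 0.1 0.1 0 30' ; python3 -c "
from h import *
plan(bay(-.085,.001,.185),-4.9,42,0,4)"
```

```text
t: 4.45
eef_pos: [0.5978, 0.0697, 0.1839]
tool_rot: [0.646, -0.643, 0.298, 0.283]
contact_force: [0.7, 0.4, -3.9]
gripper_width: 0.566
t4.45 tcp [0.5978 0.0697 0.1839] gp [0.5852 0.07   0.1981] az -1.2 lean 41.5 roll -0.2 F [ 0.6871  0.3535 -3.9052] w 48.3
q [-0.7106  0.2194  0.4022  2.3446  2.0823  0.1823 -0.8285]
tcp target [0.6096 0.0086 0.1709] dist 63.493639598885196 turn 3.750677767960846
[  4.6  -0.2 -15.2] [ 0.12  0.1  -0.02]
[  4.8  -0.4 -15.1] [ 0.12  0.1  -0.02]
[  4.9  -0.6 -15.1] [ 0.12  0.1  -0.02]
[  5.1  -0.8 -15. ] [ 0.12  0.1  -0.02]
```

```bash
python3 -m jog '7 -1 -12 0.1 0.1 0 30; 6 -1 -12 0.1 0.1 0 30' ; python3 -c "
from h import *
plan(bay(-.085,.001,.170),-4.9,42,0,3);print(bot.get_obs()['joint_vel'])"
```

```text
t: 4.65
eef_pos: [0.6073, 0.0452, 0.1754]
tool_rot: [0.65, -0.639, 0.308, 0.273]
contact_force: [0.4, -0.5, -5.1]
gripper_width: 0.563
t4.65 tcp [0.6073 0.0452 0.1754] gp [0.5947 0.0459 0.1896] az -2.9 lean 41.5 roll -0.3 F [ 0.4465 -0.4511 -5.1227] w 48.1
q [-0.5965  0.2452  0.3335  2.3334  2.1894  0.1909 -0.9213]
tcp target [0.6096 0.0086 0.1559] dist 41.500385258604844 turn 2.049955203372496
[  5.8   3.3 -12.1] [ 0.09  0.06 -0.03]
[  5.9   3.2 -12.1] [ 0.09  0.06 -0.03]
[  6.    3.1 -12.1] [ 0.09  0.06 -0.03]
[ 0.5138  0.1128 -0.303  -0.0473  0.4633  0.0386 -0.3902]
```

q6 is recovering (0.19). Continue to the pre-insertion point.

```bash
python3 -m jog '6 3 -12 0.09 0.06 0 30; 6 3 -12 0.09 0.06 0 30; 6 3 -12 0.09 0.06 0 30; 0 0 0 0 0 0 30' ; python3 -c "
from h import *
for n in('scene','top'):
    p,d=bot.read_camera(n); np.savez(n+'1.npz',p=p,d=d)
    cv2.imwrite(f'pics/{n}1.png',p[...,::-1])
plan(bay(-.085,.001,.150),-4.9,42,0,3)"
```

```text
t: 5.05
eef_pos: [0.6095, 0.0079, 0.1555]
tool_rot: [0.656, -0.632, 0.319, 0.262]
contact_force: [-0.3, 0.6, -3.8]
gripper_width: 0.569
t5.15 tcp [0.6107 0.0103 0.1571] gp [0.5981 0.0113 0.1713] az -4.8 lean 41.6 roll -0.0 F [-0.0214 -0.4256 -3.9495] w 48.5
q [-0.3843  0.2807  0.1779  2.3367  2.3847  0.2313 -1.0837]
tcp target [0.6096 0.0086 0.1359] dist 21.324830865702737 turn 0.4375074100607788
[ 5.1  4.9 -0.6] [ 0.01  0.   -0.02]
[ 5.1  5.  -0.6] [ 0.01  0.   -0.02]
[ 5.1  5.  -0.6] [ 0.01  0.   -0.02]
```

View pics/scene1.png

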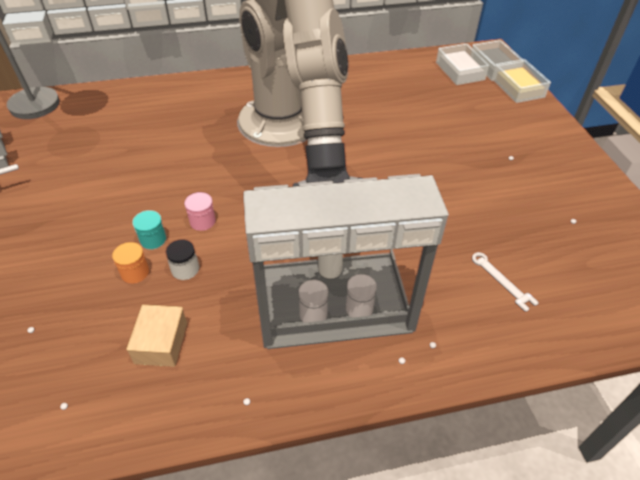

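View pics/top1.png

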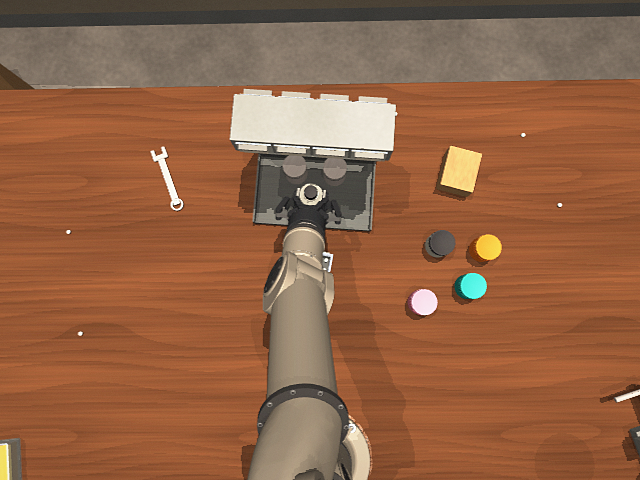

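The can hangs in front of the gap: scene (330,262), top cap (311,192). The tins are where they were. I measure the can's tilt and bottom now.

```bash
cat >> h.py <<'E'
def seg(n,W,u0,v0,u1,v1,zl,zh):
    w=W[v0:v1,u0:u1].reshape(-1,3); w=w[np.isfinite(w[:,0])]; return w[(w[:,2]>zl)&(w[:,2]<zh)]
def circr(w,r,x0):
    from scipy.optimize import least_squares
    s=least_squares(lambda c:np.hypot(*(w[:,:2]-c).T)-r,x0,loss='soft_l1',f_scale=.001); return s.x
E
python3 - <<'E'
from h import *
p=np.load('top1.npz');W=cloud('top',p['d'])
for z in np.arange(.15,.225,.01):
    w=seg('top',W,296,175,326,215,z,z+.01); 
    if len(w): print("top %.3f"%z,len(w),inbay(w.mean(0)),w[:,:2].max(0)-w[:,:2].min(0))
p=np.load('scene1.npz');W=cloud('scene',p['d'])
for z in np.arange(.02,.15,.02):
    w=seg('s',W,310,248,350,282,z,z+.02); 
    w=w[(w[:,0]<.66)] if len(w) else w
    if len(w)>5: print("scene %.3f"%z,len(w),inbay(circr(w,.025,[.6,.01])))
w=seg('s',W,310,248,350,282,.012,.2);w=w[w[:,0]<.66];print(w.min(0))
for nm,b,x0 in(("R",(295,278,331,322),[.683,-.045]),("L",(343,272,379,318),[.69,.05])):
    w=seg('s',W,*b,.079,.095); print(nm,inbay((w.min(0)+w.max(0))/2)); w=seg('s',W,*b,.02,.075); print(inbay(circr(w,.028,x0)))
crop(p['p'],240,230,440,360,4,'pics/c1.png')
E
```

```text
top 0.160 3 [-0.0698  0.0283] [0.0041 0.0088]
top 0.170 20 [-0.0731  0.0043] [0.0137 0.0632]
top 0.180 135 [-0.083   0.0005] [0.047  0.0624]
top 0.190 160 [-0.0886 -0.0014] [0.0596 0.0617]
top 0.200 43 [-0.0985 -0.0072] [0.0387 0.0613]
top 0.210 182 [-0.0882 -0.002 ] [0.052  0.0608]
top 0.220 76 [-0.1119 -0.0001] [0.0528 0.058 ]
scene 0.020 75 [-0.0858  0.0002]
scene 0.040 136 [-0.0857  0.0001]
scene 0.060 146 [-0.0855 -0.0003]
scene 0.080 147 [-0.0851 -0.0006]
scene 0.100 41 [-0.0852 -0.0003]
[ 0.5483 -0.0461  0.0123]
R [ 0.0073 -0.047 ]
[ 0.0057 -0.0467]
L [0.0037 0.0486]
[0.0037 0.0488]
```

View pics/c1.png

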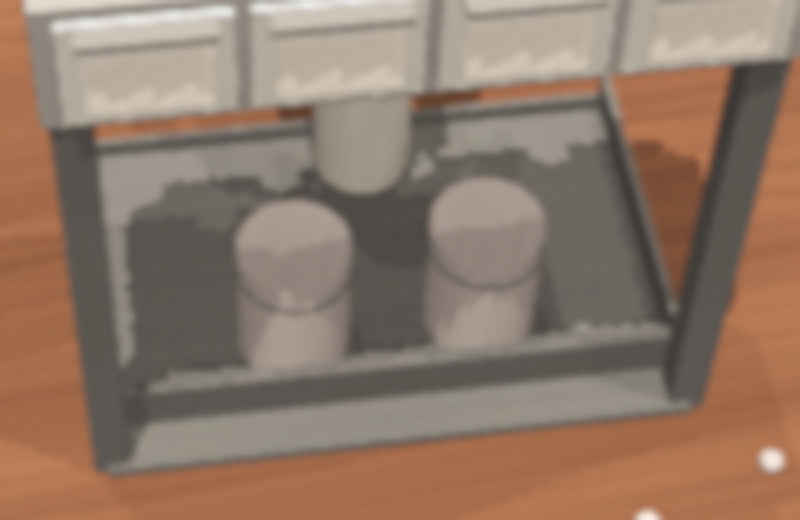

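```bash
python3 -m jog '5 5 0 0 0 0 30; 5 4 0 0 0 0 30; 5 4 0 0 0 0 30; 0 0 0 0 0 0 30' ; python3 -c "
from h import *
p,d=bot.read_camera('scene'); W=cloud('scene',d)
for z in (.02,.05,.08):
    w=seg('s',W,305,248,355,285,z,z+.03); w=w[w[:,0]<.655]; print(z,len(w),inbay(circr(w,.025,[.6,.01])))
b=[proj('scene',bay(-.085+.025,0,z)) for z in(.0,.006,.01,.015)];print(b)
crop(p,240,230,440,360,4,'pics/c2.png')
P,_=plan(bay(-.03,.001,.149),-4.9,42,0,4) and state(); print(inbay(P))"
```

```text
t: 5.55
eef_pos: [0.6116, 0.0116, 0.1376]
tool_rot: [0.656, -0.633, 0.316, 0.263]
contact_force: [-0.2, -0.6, -3.5]
gripper_width: 0.569
0.02 207 [-0.0834  0.0041]
0.05 214 [-0.0833  0.0035]
0.08 191 [-0.0833  0.0032]
[array([330.8717, 287.7523]), array([330.9377, 286.05  ]), array([330.9819, 284.9078]), array([331.0375, 283.4715])]
t5.60 tcp [0.6119 0.0114 0.1381] gp [0.5993 0.0124 0.1523] az -4.7 lean 41.7 roll -0.0 F [-0.6358 -0.5705 -4.3263] w 48.5
q [-0.3132  0.3239  0.096   2.3416  2.4612  0.2842 -1.16  ]
tcp target [0.6644 0.004  0.1349] dist 53.07104996049538 turn 0.37975306770546885
[ 9.4 -9.3 -0.8] [ 0.01  0.01 -0.01]
[ 9.4 -9.3 -0.8] [ 0.01  0.01 -0.01]
[ 9.4 -9.3 -0.8] [ 0.01  0.01 -0.01]
[ 9.4 -9.3 -0.7] [ 0.01  0.01 -0.01]Traceback (most recent call last):
  File "<string>", line 8, in <module>
    P,_=plan(bay(-.03,.001,.149),-4.9,42,0,4) and state(); print(inbay(P))
    ^^^
TypeError: cannot unpack non-iterable NoneType object
```

View pics/c2.png

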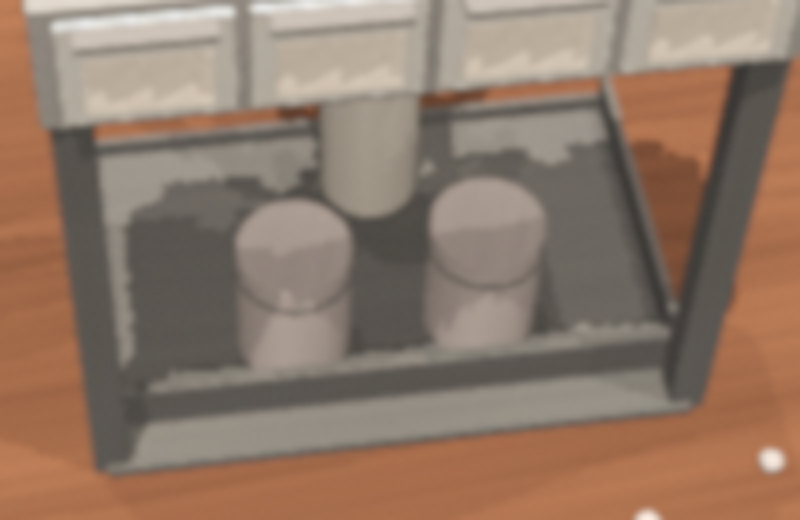

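The can's bottom edge is at crop (368,217), about 6 mm above the bay floor. It is vertical, with its axis at bay (-83, +3.6) mm. I slide it in.

```bash
python3 -m jog '9 -9 -1 0 0 0 30; 10 -9 -1 0 0 0 30; 10 -9 -1 0 0 0 30; 9 -9 0 0 0 0 30; 0 0 0 0 0 0 30' ; python3 -c "
from h import *
plan(bay(-.01,.001,.149),-4.9,42,0,4)
print(inbay(state()[0]))"
```

```text
t: 6.1
eef_pos: [0.6666, 0.0035, 0.1351]
tool_rot: [0.657, -0.633, 0.315, 0.261]
contact_force: [0.5, 0.0, -3.2]
gripper_width: 0.568
t6.10 tcp [0.6666 0.0035 0.1351] gp [0.654  0.0045 0.1492] az -4.7 lean 41.9 roll -0.0 F [ 0.5286  0.0248 -3.2054] w 48.5
q [-0.2697  0.3959  0.0999  2.2277  2.4891  0.2382 -1.1532]
tcp target [0.6843 0.0023 0.1349] dist 17.701121389223516 turn 0.17633696986716205
[ 3.  -3.3  0.1] [ 0.  0. -0.]
[ 3.  -3.3  0.1] [ 0.  0. -0.]
[ 3.  -3.3  0.1] [ 0.  0. -0.]
[ 3.  -3.3  0.1] [ 0.  0. -0.]
t6.10 tcp [0.6666 0.0035 0.1351] gp [0.654  0.0045 0.1492] az -4.7 lean 41.9 roll -0.0 F [ 0.5286  0.0248 -3.2054] w 48.5
q [-0.2697  0.3959  0.0999  2.2277  2.4891  0.2382 -1.1532]
[-0.015   0.0007]
```

```bash
python3 -m jog '3 -3 0 0 0 0 30; 3 -3 0 0 0 0 30; 3 -3 0 0 0 0 30; 3 -3 0 0 0 0 30; 0 0 0 0 0 0 30' 80
cat > look.py <<'E'
from h import *
import sys
p,d=bot.read_camera('scene'); W=cloud('scene',d); np.savez('scene_l.npz',p=p,d=d)
crop(p,240,230,440,360,4,sys.argv[1])
hsv=None
for nm,x0 in(("R",-.048),("L",.05)):
    for zl,zh in((.08,.088),(.03,.075)):
        w=seg('s',W,255,255,415,335,zl,zh); b=np.array([inbay(q) for q in w]); k=(b[:,0]>-.035)&(b[:,0]<.045)&(b[:,1]*np.sign(x0)>.027)&(b[:,1]*np.sign(x0)<.105)
        w=w[k]; print(nm,zl,len(w),inbay((w.min(0)+w.max(0))/2), inbay(circr(w,.028,bay(0,x0,0)[:2])) if zl<.05 else '')
for z in(.088,.1,.115):
    w=seg('s',W,300,235,370,330,z,z+.015); b=np.array([inbay(q) for q in w]).reshape(-1,2); k=(np.abs(b[:,1])<.03)&(b[:,0]>-.06)&(b[:,0]<.05); w=w[k]
    if len(w)>8: print("can",z,len(w),inbay(circr(w,.025,bay(-.01,0,0)[:2])))
P,_=state();
E
python3 look.py pics/c3.png
```

```text
t: 6.6
eef_pos: [0.6812, 0.0028, 0.1334]
tool_rot: [0.657, -0.633, 0.315, 0.262]
contact_force: [-0.3, -0.8, -4.5]
gripper_width: 0.561
R 0.08 514 [ 0.0088 -0.0506] 
R 0.03 400 [ 0.0259 -0.0663] [ 0.0082 -0.0476]
L 0.08 507 [0.0063 0.052 ] 
L 0.03 366 [0.0318 0.065 ] [0.0062 0.0507]
can 0.088 125 [-0.0132  0.0003]
can 0.1 120 [-0.013  0.   ]
can 0.115 121 [-0.0131  0.0001]
t6.65 tcp [0.681  0.0027 0.1334] gp [0.6684 0.0038 0.1476] az -4.7 lean 41.8 roll 0.0 F [ 0.1378  0.3187 -4.6529] w 48.0
q [-0.2639  0.4158  0.1038  2.1955  2.487   0.2215 -1.1444]
```

View pics/c3.png

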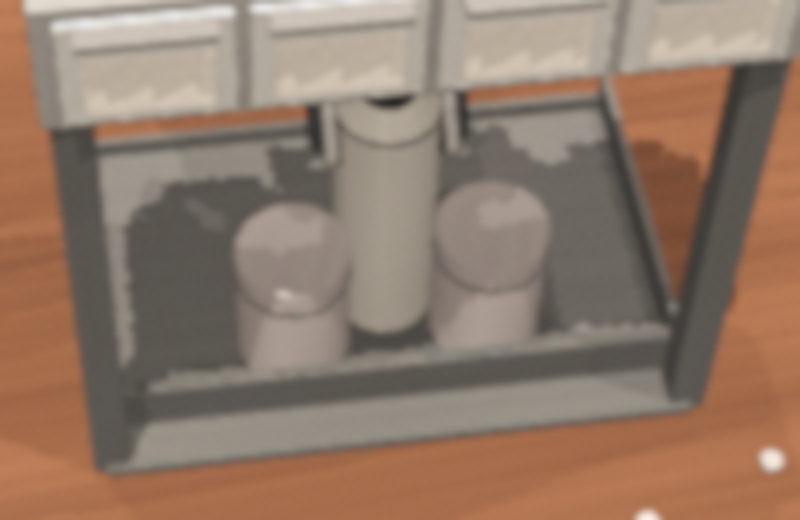

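The tins are being eased apart (R y=-47.6, L y=+50.7) and the can is vertical at bay x=-13 mm. I go on.

```bash
python3 -m jog '3 -3.5 0 0 0 0 30; 3 -3.5 0 0 0 0 30; 3 -3.5 0 0 0 0 30; 2 -2 0 0 0 0 30; 0 0 0 0 0 0 30'; python3 look.py pics/c4.png
```

```text
t: 7.15
eef_pos: [0.6975, 0.0018, 0.1332]
tool_rot: [0.657, -0.633, 0.315, 0.263]
contact_force: [-1.5, 1.2, -4.9]
gripper_width: 0.562
R 0.08 534 [ 0.0151 -0.0519] 
R 0.03 387 [ 0.0319 -0.0664] [ 0.0632 -0.0596]
L 0.08 523 [0.01   0.0539] 
L 0.03 406 [0.0299 0.0652] [0.0095 0.054 ]
can 0.088 111 [0.0027 0.001 ]
can 0.1 116 [0.0028 0.0007]
can 0.115 121 [ 0.0473 -0.005 ]
t7.20 tcp [0.6973 0.0018 0.1332] gp [0.6847 0.0028 0.1474] az -4.7 lean 41.7 roll 0.0 F [-2.138   1.8114 -4.8665] w 48.4
q [-0.2593  0.4354  0.1096  2.159   2.4762  0.2023 -1.1275]
```

View pics/c4.png

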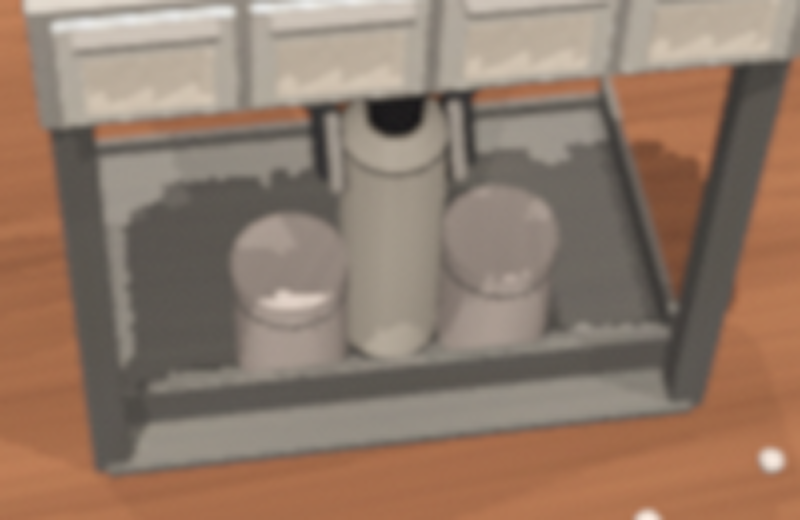

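The right tin (crop (290,290)) seems to have leaned slightly back against the back stop: its rim shifted while its base did not. I back the can off a few mm and look.

```bash
python3 -m jog '-1.5 2 0 0 0 0 30; -1.5 1.5 0 0 0 0 30; 0 0 0 0 0 0 30'; python3 look.py pics/c5.png
python3 - <<'E'
from h import *
p=np.load('scene_l.npz');W=cloud('scene',p['d'])
for nm,sg in(("R",-1),("L",1)):
    for zl in np.arange(.035,.09,.01):
        w=seg('s',W,255,255,415,345,zl,zl+.01); b=np.array([inbay(q) for q in w]); k=(b[:,0]<.06)&(b[:,0]>-.02)&(b[:,1]*sg>.03)&(b[:,1]*sg<.105); b=b[k]
        print(nm,round(zl,3),len(b),"back x",b[:,0].max())
    w=seg('s',W,255,255,415,345,.07,.1); b=np.array([inbay(q) for q in w]); k=(b[:,0]<.03)&(b[:,0]>-.01)&(b[:,1]*sg>.035)&(b[:,1]*sg<.07); 
    w=np.c_[b[k],w[k,2]]; A=np.c_[w[:,:2],np.ones(len(w))]; print(nm,"top slope",np.linalg.lstsq(A,w[:,2],rcond=None)[0], len(w))
E
```

```text
t: 7.5
eef_pos: [0.693, 0.0012, 0.134]
tool_rot: [0.657, -0.633, 0.315, 0.262]
contact_force: [-0.2, -0.2, -5.1]
gripper_width: 0.564
R 0.08 531 [ 0.0132 -0.0522] 
R 0.03 413 [ 0.0272 -0.0664] [ 0.0126 -0.0505]
L 0.08 525 [0.0103 0.0544] 
L 0.03 401 [0.0299 0.0655] [0.0093 0.0539]
can 0.088 118 [-0.0011 -0.0001]
can 0.1 117 [-0.0011 -0.0004]
can 0.115 125 [-0.0011 -0.0006]
t7.55 tcp [0.6931 0.0012 0.134 ] gp [0.6805 0.0023 0.1481] az -4.7 lean 41.8 roll -0.0 F [ 0.4893  0.5014 -4.1709] w 48.1
q [-0.2586  0.4292  0.1068  2.1692  2.4771  0.2091 -1.1294]
R 0.035 90 back x 0.05112287083649505
R 0.045 74 back x 0.04097165746398259
R 0.055 74 back x 0.04269134361196043
R 0.065 78 back x 0.042274247721315834
R 0.075 489 back x 0.042133270402578644
R 0.085 77 back x 0.041180484728637584
R top slope [-0.0168  0.0031  0.0833] 312
L 0.035 103 back x 0.04947496966290816
L 0.045 73 back x 0.038228541077444854
L 0.055 68 back x 0.03787915599115576
L 0.065 69 back x 0.04015808380823094
L 0.075 497 back x 0.039378689941765466
L 0.085 67 back x 0.03823785825227599
L top slope [-0.0078 -0.0093  0.0833] 303
```

View pics/c5.png

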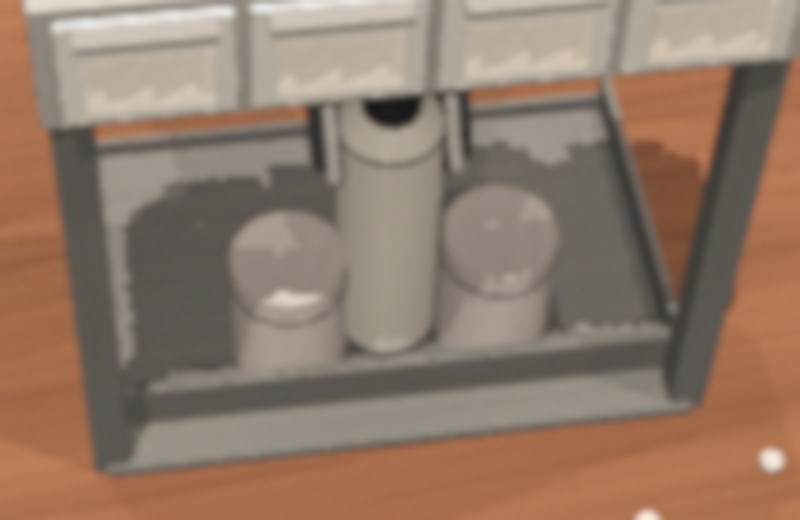

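Both tin tops are now level (slope under 1°), and the can is vertical at bay (-1, 0). I set it down.

```bash
python3 -m jog '0.8 0.7 0 0 0 0 30;0.4 0.3 0 0 0 0 30;0 0 0 0 0 0 30'; python3 -m jog '0.4 0.3 0 0 0 0 30;0 0 0 0 0 0 30'; python3 -c "
from h import *
state()"
```

```text
t: 7.85
eef_pos: [0.6933, 0.0018, 0.1322]
tool_rot: [0.657, -0.633, 0.315, 0.262]
contact_force: [0.2, 1.7, -3.3]
gripper_width: 0.564
t: 8.05
eef_pos: [0.6936, 0.0017, 0.1321]
tool_rot: [0.657, -0.633, 0.315, 0.262]
contact_force: [-2.1, 1.6, -0.2]
gripper_width: 0.561
t8.05 tcp [0.6936 0.0017 0.1321] gp [0.681  0.0027 0.1463] az -4.7 lean 41.9 roll 0.0 F [-2.0625  1.6492 -0.2408] w 47.9
q [-0.253   0.4332  0.0995  2.1687  2.4814  0.2139 -1.133 ]
```

The can's weight has gone off the gripper, so it is on the floor. I release it gently.

```bash
python3 -m jog '0.3 0.2 0 0 0 0 48;0 0 0 0 0 0 52;0 0 0 0 0 0 58;0 0 0 0 0 0 64;0 0 0 0 0 0 72' 20; python3 -m jog '0 0 0 0 0 0 78;0 0 0 0 0 0 85;0 0 0 0 0 0 85'; python3 look.py pics/c6.png
```

```text
t: 8.55
eef_pos: [0.6931, 0.0011, 0.1312]
tool_rot: [0.657, -0.633, 0.315, 0.262]
contact_force: [-0.4, -0.5, -0.3]
gripper_width: 0.848
t: 8.85
eef_pos: [0.6931, 0.0015, 0.1311]
tool_rot: [0.657, -0.633, 0.315, 0.262]
contact_force: [0.1, -0.3, 0.5]
gripper_width: 0.993
R 0.08 535 [ 0.0131 -0.052 ] 
R 0.03 399 [ 0.0291 -0.0662] [ 0.0125 -0.05  ]
L 0.08 532 [0.0094 0.0542] 
L 0.03 411 [0.0305 0.0652] [0.0094 0.0541]
can 0.088 118 [-0.0004  0.0019]
can 0.1 126 [-0.0005  0.0019]
can 0.115 124 [-0.0003  0.0019]
t8.90 tcp [0.6931 0.0015 0.1311] gp [0.6804 0.0026 0.1453] az -4.7 lean 41.8 roll -0.0 F [ 1.2671  0.1949 -0.1833] w 85.3
q [-0.2521  0.4343  0.0986  2.1694  2.4821  0.2143 -1.1336]
```

View pics/c6.png

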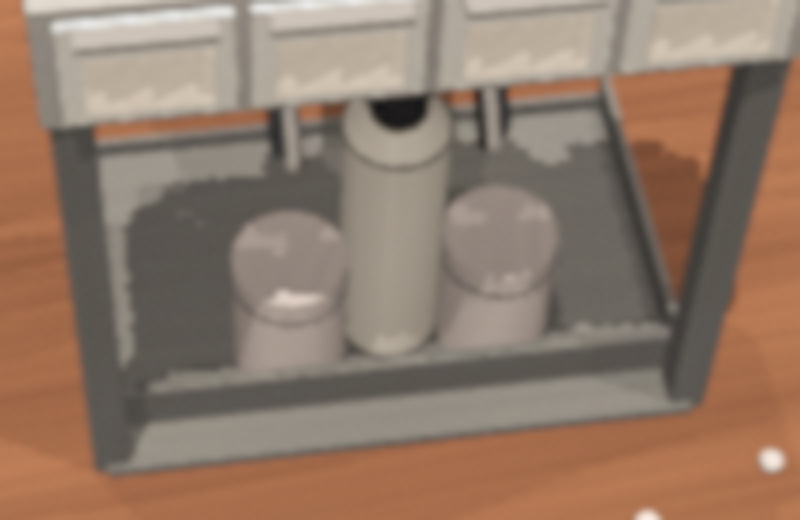

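The can stands free and vertical at bay (0,2), between the two tins. I retreat straight back from it.

```bash
python3 -m jog '-8 6 0 0 0 0 85;-14 14 0 0 0 0 85;-14 14 0 0 0 0 85;-14 14 0 0 0 0 85;-14 14 0 0 0 0 85'; python3 -c "
from h import *
plan([.504,-.2955,.044],-20,30,.13,12)
plan([.504,-.2955,.044],-25,20,.13,12)"
```

```text
t: 9.4
eef_pos: [0.603, 0.0088, 0.1376]
tool_rot: [0.657, -0.633, 0.315, 0.262]
contact_force: [0.0, 0.2, -0.6]
gripper_width: 0.994
t9.40 tcp [0.603  0.0088 0.1376] gp [0.5904 0.0099 0.1518] az -4.7 lean 41.8 roll -0.0 F [ 0.0255  0.1772 -0.6473] w 84.9
q [-0.2873  0.3138  0.0668  2.3604  2.461   0.2985 -1.1568]
tcp target [ 0.4518 -0.2765  0.1401] dist 322.90219795120004 turn 19.287822294963487
[ -7.2   7.8 -24.7] [0.17 0.12 0.16]
[ -6.8   7.4 -25. ] [0.17 0.12 0.16]
[ -6.3   7.1 -25.2] [0.17 0.12 0.16]
[ -5.9   6.8 -25.4] [0.17 0.12 0.16]
[ -5.4   6.4 -25.6] [0.17 0.12 0.16]
[ -5.    6.  -25.8] [0.17 0.12 0.16]
[ -4.5   5.6 -25.9] [0.17 0.12 0.16]
[ -4.1   5.2 -26.1] [0.17 0.12 0.16]
[ -3.7   4.8 -26.2] [0.17 0.12 0.16]
[ -3.3   4.4 -26.3] [0.17 0.12 0.16]
[ -2.8   4.  -26.5] [0.17 0.12 0.16]
[ -2.4   3.5 -26.6] [0.17 0.12 0.16]
t9.40 tcp [0.603  0.0088 0.1376] gp [0.5904 0.0099 0.1518] az -4.7 lean 41.8 roll -0.0 F [ 0.0255  0.1772 -0.6473] w 84.9
q [-0.2873  0.3138  0.0668  2.3604  2.461   0.2985 -1.1568]
tcp target [ 0.4696 -0.2795  0.1483] dist 317.8194440705302 turn 29.686915372338103
[ -6.7   6.2 -24.9] [0.24 0.15 0.3 ]
[ -6.2   5.8 -25.1] [0.24 0.15 0.3 ]
[ -5.6   5.3 -25.3] [0.24 0.15 0.3 ]
[ -5.1   4.8 -25.5] [0.24 0.15 0.3 ]
[ -4.5   4.3 -25.7] [0.24 0.15 0.3 ]
[ -4.    3.8 -25.9] [0.24 0.15 0.3 ]
[ -3.5   3.3 -26.1] [0.24 0.15 0.3 ]
[ -3.    2.7 -26.2] [0.24 0.15 0.3 ]
[ -2.5   2.1 -26.3] [0.24 0.15 0.3 ]
[ -2.1   1.5 -26.4] [0.24 0.15 0.3 ]
[ -1.6   0.9 -26.4] [0.24 0.15 0.3 ]
[ -1.2   0.3 -26.5] [0.24 0.15 0.3 ]
```

```bash
python3 -c "
from h import *
plan([.505,-.295,.042],-15,25,.13,11)"
```

```text
t9.40 tcp [0.603  0.0088 0.1376] gp [0.5904 0.0099 0.1518] az -4.7 lean 41.8 roll -0.0 F [ 0.0255  0.1772 -0.6473] w 84.9
q [-0.2873  0.3138  0.0668  2.3604  2.461   0.2985 -1.1568]
tcp target [ 0.4597 -0.2829  0.1426] dist 325.0141874693973 turn 19.663482987358258
[ -7.5   7.8 -27.5] [0.13 0.09 0.25]
[ -7.1   7.6 -27.7] [0.13 0.09 0.25]
[ -6.6   7.4 -27.8] [0.13 0.09 0.25]
[ -6.2   7.2 -28. ] [0.13 0.09 0.25]
[ -5.8   6.9 -28.1] [0.13 0.09 0.25]
[ -5.3   6.7 -28.3] [0.13 0.09 0.25]
[ -4.9   6.5 -28.4] [0.13 0.09 0.25]
[ -4.5   6.2 -28.5] [0.13 0.09 0.25]
[ -4.    5.9 -28.7] [0.13 0.09 0.25]
[ -3.6   5.6 -28.8] [0.13 0.09 0.25]
[ -3.2   5.3 -28.9] [0.13 0.09 0.25]
```

```bash
python3 -m jog '-9 4 -15 0.1 0.1 0.6 85; -9 4 -25 0.13 0.1 0.6 85; -7 6 -28 0.13 0.1 0.6 85'; python3 -c "
from h import *
plan([.505,-.295,.042],-15,25,.13,9)"
```

```text
t: 9.7
eef_pos: [0.5883, -0.0257, 0.143]
tool_rot: [0.643, -0.616, 0.358, 0.281]
contact_force: [0.3, -0.3, -0.6]
gripper_width: 0.995
t9.70 tcp [ 0.5883 -0.0257  0.143 ] gp [ 0.5772 -0.0242  0.1584] az -6.6 lean 36.2 roll -0.8 F [ 0.2815 -0.2832 -0.5661] w 85.0
q [-0.1843  0.2694  0.0308  2.3227  1.931   0.1741 -0.5816]
tcp target [ 0.4597 -0.2829  0.1426] dist 287.56358083835744 turn 14.077826375653046
[ -6.1   9.1 -30. ] [0.14 0.07 0.21]
[ -5.7   8.8 -30.2] [0.14 0.07 0.21]
[ -5.3   8.4 -30.4] [0.14 0.07 0.21]
[ -4.9   8.1 -30.5] [0.14 0.07 0.21]
[ -4.5   7.7 -30.7] [0.14 0.07 0.21]
[ -4.1   7.4 -30.8] [0.14 0.07 0.21]
[ -3.7   7.  -30.9] [0.14 0.07 0.21]
[ -3.4   6.6 -31.1] [0.14 0.07 0.21]
[ -3.    6.2 -31.2] [0.14 0.07 0.21]
```

```bash
python3 -m jog '-2 2 -10 0.05 0.05 0.5 85; -2 2 -10 0.05 0.05 0.5 85'; python3 -c "
from h import *
plan([.505,-.295,.042],-15,25,.13,9)"
```

```text
t: 9.9
eef_pos: [0.585, -0.0381, 0.143]
tool_rot: [0.636, -0.608, 0.377, 0.289]
contact_force: [-0.1, -1.0, -0.6]
gripper_width: 1.001
t9.90 tcp [ 0.585  -0.0381  0.143 ] gp [ 0.5746 -0.0364  0.1588] az -7.4 lean 33.8 roll -1.4 F [-0.0533 -1.0301 -0.5582] w 85.5
q [-0.1039  0.2656 -0.0331  2.2954  1.5083  0.1733 -0.1417]
tcp target [ 0.4597 -0.2829  0.1426] dist 274.948992567458 turn 11.731753056171677
[ -5.1   9.  -28.8] [0.13 0.05 0.16]
[ -4.8   8.6 -28.9] [0.13 0.05 0.16]
[ -4.5   8.3 -29. ] [0.13 0.05 0.16]
[ -4.3   8.  -29.2] [0.13 0.05 0.16]
[ -4.    7.6 -29.3] [0.13 0.05 0.16]
[ -3.7   7.3 -29.4] [0.13 0.05 0.16]
[ -3.4   6.9 -29.6] [0.13 0.05 0.16]
[ -3.2   6.6 -29.7] [0.13 0.05 0.16]
[ -2.9   6.2 -29.8] [0.13 0.05 0.16]
```

```bash
python3 -m jog '-5 8 -20 0.1 0.05 0.5 85; -5 8 -25 0.1 0.05 0.4 85;-5 8 -28 0.1 0.05 0.3 85'; python3 -c "
from h import *
plan([.505,-.295,.042],-15,25,.13,8)"
```

```text
t: 10.2
eef_pos: [0.5611, -0.0849, 0.144]
tool_rot: [0.627, -0.589, 0.408, 0.304]
contact_force: [-0.8, -0.8, -0.4]
gripper_width: 0.997
t10.20 tcp [ 0.5611 -0.0849  0.144 ] gp [ 0.5519 -0.083   0.1606] az -8.8 lean 29.5 roll -1.6 F [-0.8473 -0.7716 -0.4321] w 85.2
q [ 0.1483  0.2462 -0.1937  2.2739  0.9293  0.2002  0.5181]
tcp target [ 0.4597 -0.2829  0.1426] dist 222.4395685938447 turn 7.816188782882171
[ -3.5   8.  -26.4] [0.13 0.03 0.09]
[ -3.3   7.7 -26.5] [0.13 0.03 0.09]
[ -3.2   7.4 -26.6] [0.13 0.03 0.09]
[ -3.    7.1 -26.7] [0.13 0.03 0.09]
[ -2.9   6.7 -26.8] [0.13 0.03 0.09]
[ -2.7   6.4 -26.9] [0.13 0.03 0.09]
[ -2.6   6.1 -27. ] [0.13 0.03 0.09]
[ -2.4   5.7 -27.1] [0.13 0.03 0.09]
```

The arm is out of the tight wrist region. Continue to the pre-grasp over the short tin.

```bash
python3 -m jog '-3 8 -26 0.13 0.03 0.1 85;-3 8 -27 0.13 0.03 0.1 85;-3 7 -27 0.13 0.03 0.1 85;-3 7 -27 0.13 0.03 0.1 85;-3 7 -27 0.13 0.03 0.1 85'; python3 -c "
from h import *
plan([.505,-.295,.042],-15,25,.13,3)"
```

```text
t: 10.7
eef_pos: [0.4967, -0.211, 0.1423]
tool_rot: [0.636, -0.559, 0.439, 0.301]
contact_force: [0.3, 0.2, -0.3]
gripper_width: 0.996
t10.70 tcp [ 0.4967 -0.211   0.1423] gp [ 0.4885 -0.209   0.1593] az -12.9 lean 26.5 roll -0.6 F [ 0.3345  0.2301 -0.3476] w 85.1
q [ 0.79    0.2533 -0.5421  2.2724  0.5345  0.2143  1.143 ]
tcp target [ 0.4597 -0.2829  0.1426] dist 80.79579773750558 turn 2.7039613018798425
[ -2.9   6.1 -26.1] [0.12 0.02 0.09]
[ -2.7   5.8 -26.2] [0.12 0.02 0.09]
[ -2.6   5.5 -26.2] [0.12 0.02 0.09]
```

```bash
python3 -m jog '-3 6 -26 0.12 0.02 0.1 85;-3 6 -26 0.12 0.02 0.1 85;-3 6 -27 0.12 0.02 0.1 85; 0 0 0 0 0 0 85'; python3 -c "
from h import *
plan([.505,-.295,.042],-15,25,.0,6)
p,d=bot.read_camera('scene');crop(p,100,150,300,300,4,'pics/s1.png')"
```

```text
t: 11.1
eef_pos: [0.4568, -0.2866, 0.1425]
tool_rot: [0.641, -0.539, 0.458, 0.298]
contact_force: [0.5, 0.2, 0.4]
gripper_width: 0.993
t11.10 tcp [ 0.4568 -0.2866  0.1425] gp [ 0.4492 -0.2845  0.1598] az -15.4 lean 24.7 roll 0.0 F [0.4697 0.1621 0.3697] w 84.8
q [ 1.1374  0.2971 -0.7136  2.2302  0.3817  0.2771  1.4429]
tcp target [ 0.5128 -0.2971  0.0248] dist 130.75786596438832 turn 0.5232026793659545
[21.8 -0.4  0.8] [-0.01 -0.   -0.01]
[21.8 -0.4  0.8] [-0.01 -0.   -0.01]
[21.8 -0.4  0.8] [-0.01 -0.   -0.01]
[21.8 -0.3  0.8] [-0.01 -0.   -0.01]
[21.8 -0.3  0.7] [-0.01 -0.   -0.01]
[21.8 -0.3  0.7] [-0.01 -0.   -0.01]
```

View pics/s1.png

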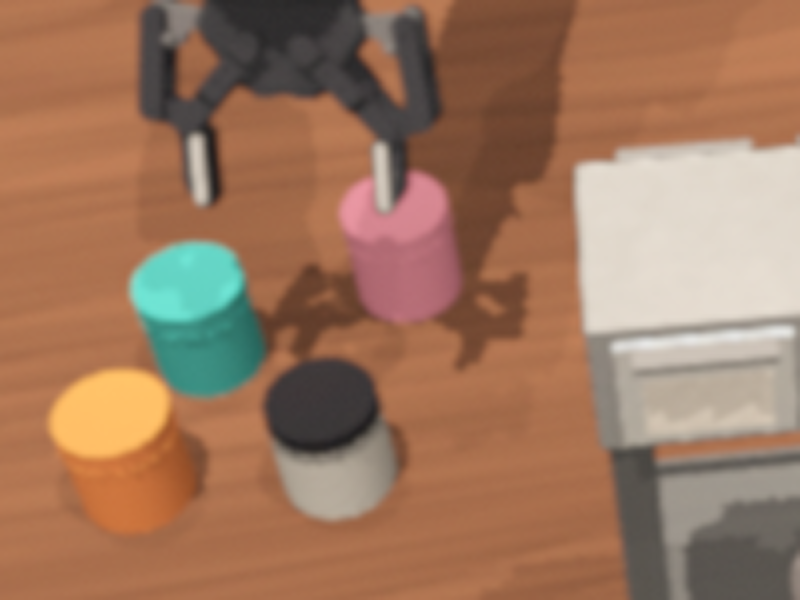

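The gripper points at the black-lidded tin (crop (325,430)), and the turquoise and pink tins are off the path. I go in.

```bash
python3 -m jog '20 0 1 0 0 0 85;22 0 1 0 0 0 85;22 -0.5 1 0 0 0 85;22 -0.5 1 0 0 0 85'; python3 -c "
from h import *
plan([.505,-.295,.042],-15,25,.0,3)
p,d=bot.read_camera('scene');crop(p,100,150,300,300,4,'pics/s2.png')
p,d=bot.read_camera('top');crop(p,390,200,530,320,5,'pics/s2t.png')"
```

```text
t: 11.55
eef_pos: [0.4941, -0.2857, 0.0708]
tool_rot: [0.639, -0.542, 0.455, 0.302]
contact_force: [-0.3, -0.4, 0.0]
gripper_width: 0.993
t11.55 tcp [ 0.4941 -0.2857  0.0708] gp [ 0.4864 -0.2837  0.0881] az -14.8 lean 24.7 roll -0.0 F [-0.2501 -0.4144  0.0493] w 84.8
q [ 0.9281  0.4593 -0.549   2.2164  0.9779  0.1727  0.8506]
tcp target [ 0.5128 -0.2971  0.0248] dist 50.99360685946397 turn 0.40989151817580444
[16.9  0.1 -2.1] [ 0.01  0.   -0.02]
[16.9  0.1 -2.1] [ 0.01  0.   -0.02]
[16.9  0.1 -2.1] [ 0.01  0.   -0.02]
```

View pics/s2.png

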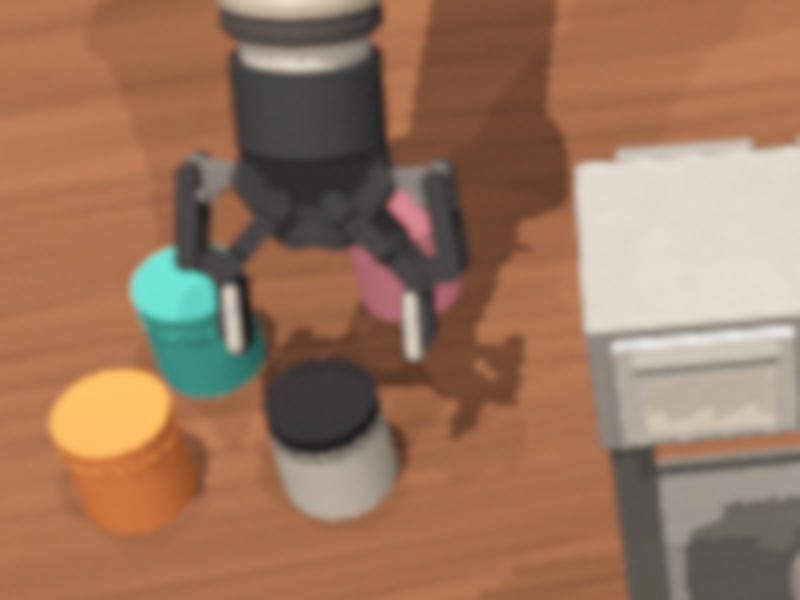

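View pics/s2t.png

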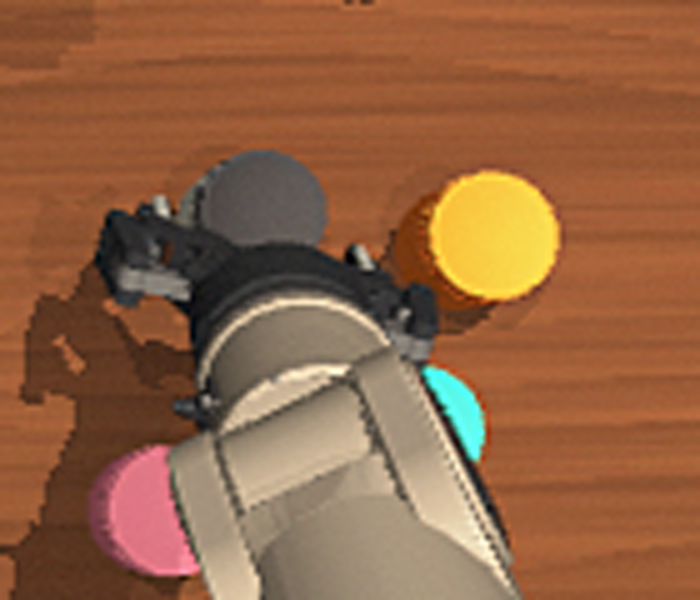

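```bash
python3 -c "
from h import *
plan([.505,-.295,.042],-15,40,.075,4)"
```

```text
t11.65 tcp [ 0.4936 -0.2855  0.0701] gp [ 0.486  -0.2835  0.0874] az -14.7 lean 24.6 roll 0.0 F [ 0.3153  0.0464 -0.7701] w 85.2
q [ 0.9302  0.4609 -0.5506  2.2162  0.9731  0.1732  0.8569]
tcp target [ 0.4702 -0.2857  0.0849] dist 27.705482101223318 turn 15.420932644782654
[-5.7  3.6 -1.5] [ 0.01  0.01 -0.64]
[-5.9  3.2 -1.5] [ 0.01  0.01 -0.64]
[-6.1  2.8 -1.5] [ 0.01  0.01 -0.64]
[-6.3  2.4 -1.6] [ 0.01  0.01 -0.64]
```

I switch to a 40° lean: at 25° the wrist sits at its q6 limit.

```bash
python3 -m jog '-6 4 -1.5 0 0 -0.6 85;-6 3 -1.5 0 0 -0.6 85;-6 3 -1.5 0 0 -0.6 85;-6 2 -1.5 0 0 -0.6 85;0 0 0 0 0 -0.2 85'; python3 -c "
from h import *
plan([.505,-.295,.042],-15,40,.075,4)"
```

```text
t: 12.15
eef_pos: [0.4754, -0.291, 0.0746]
tool_rot: [0.652, -0.571, 0.427, 0.259]
contact_force: [0.3, -0.6, -0.2]
gripper_width: 0.995
t12.15 tcp [ 0.4754 -0.291   0.0746] gp [ 0.4658 -0.2882  0.0908] az -15.2 lean 31.6 roll -0.9 F [ 0.2505 -0.5849 -0.1711] w 85.0
q [ 1.2204  0.5228 -0.8413  2.3086  1.9365  0.2599 -0.0103]
tcp target [ 0.4702 -0.2857  0.0849] dist 12.702789685966572 turn 8.51356463586817
[-3.   0.   0.9] [ 0.02 -0.04 -0.35]
[-3.  -0.1  0.9] [ 0.02 -0.04 -0.35]
[-3.  -0.2  0.9] [ 0.02 -0.04 -0.35]
[-3.  -0.3  0.9] [ 0.02 -0.04 -0.35]
```

```bash
python3 -m jog '0 -0.5 0.5 0 0 -0.4 85;0 -0.5 0.5 0 0 -0.4 85;0 -0.5 0.5 0 0 -0.4 85;0 0 0 0 0 0 85'; python3 -c "
from h import *
plan([.505,-.295,.042],-15,40,.05,2)"
```

```text
t: 12.55
eef_pos: [0.4759, -0.2897, 0.0736]
tool_rot: [0.668, -0.594, 0.391, 0.218]
contact_force: [-0.7, 0.7, -0.8]
gripper_width: 0.992
t12.55 tcp [ 0.4759 -0.2897  0.0736] gp [ 0.4645 -0.2864  0.0884] az -15.3 lean 38.5 roll -0.8 F [-0.7098  0.7443 -0.7691] w 84.7
q [ 1.4292  0.6801 -1.0773  2.3715  2.2644  0.458  -0.2127]
tcp target [ 0.4858 -0.2898  0.0657] dist 12.613385593269298 turn 1.6858277461370357
[ 6.  -1.3  1.3] [ 0.02 -0.06 -0.12]
[ 6.1 -1.2  1.2] [ 0.02 -0.06 -0.12]
```

```bash
python3 -m jog '10 -1 1 0.1 -0.05 0 85;15 -1 1 0 0 0 85;10 0 0 0 0 0 85; 0 0 0 0 0 0 85'; python3 -c "
from h import *
plan([.505,-.295,.042],-15,38.5,.0,2)
p,d=bot.read_camera('scene');crop(p,100,150,300,300,4,'pics/s3.png')"
```

```text
t: 12.95
eef_pos: [0.5023, -0.295, 0.0481]
tool_rot: [0.672, -0.591, 0.39, 0.217]
contact_force: [-0.1, 0.6, 0.1]
gripper_width: 1.0
t12.95 tcp [ 0.5023 -0.295   0.0481] gp [ 0.4909 -0.2918  0.063 ] az -15.5 lean 38.7 roll -0.2 F [-0.0569  0.5881  0.08  ] w 85.4
q [ 1.3692  0.773  -1.0428  2.3253  2.2961  0.5142 -0.2147]
tcp target [ 0.5164 -0.2981  0.0271] dist 25.50447785178246 turn 0.5669832419814711
[12.7  0.9  0.5] [-0.02 -0.04  0.02]
[12.7  0.9  0.4] [-0.02 -0.04  0.02]
```

View pics/s3.png

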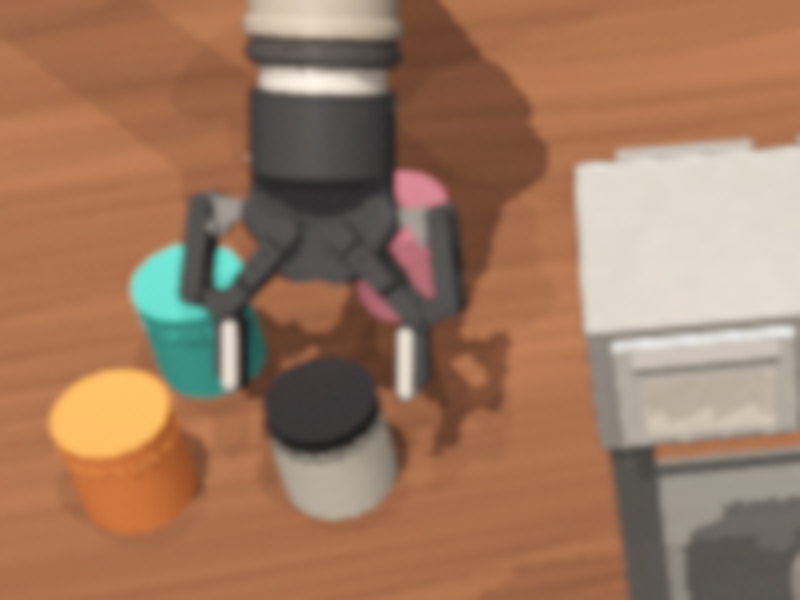

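```bash
python3 -m jog '9 1 0.5 0 0 0 85;9 1 0.5 0 0 0 85;7 0 0 0 0 0 85; 0 0 0 0 0 0 85'; python3 -c "
from h import *
plan([.505,-.295,.042],-15,38.5,.0,2)
p,d=bot.read_camera('scene');crop(p,100,150,300,300,4,'pics/s4.png')"
```

```text
t: 13.4
eef_pos: [0.5154, -0.298, 0.0273]
tool_rot: [0.672, -0.591, 0.39, 0.217]
contact_force: [0.7, -0.3, -0.2]
gripper_width: 0.991
t13.40 tcp [ 0.5154 -0.298   0.0273] gp [ 0.504  -0.2948  0.0421] az -15.6 lean 38.7 roll -0.1 F [ 0.6839 -0.2975 -0.1752] w 84.7
q [ 1.3388  0.8393 -1.023   2.3002  2.3283  0.5563 -0.2149]
tcp target [ 0.5164 -0.2981  0.0271] dist 1.029777826256331 turn 0.6091174687343249
[ 0.4 -0.3  0.1] [-0.03 -0.04  0.02]
[ 0.4 -0.3  0.1] [-0.03 -0.04  0.02]
```

View pics/s4.png

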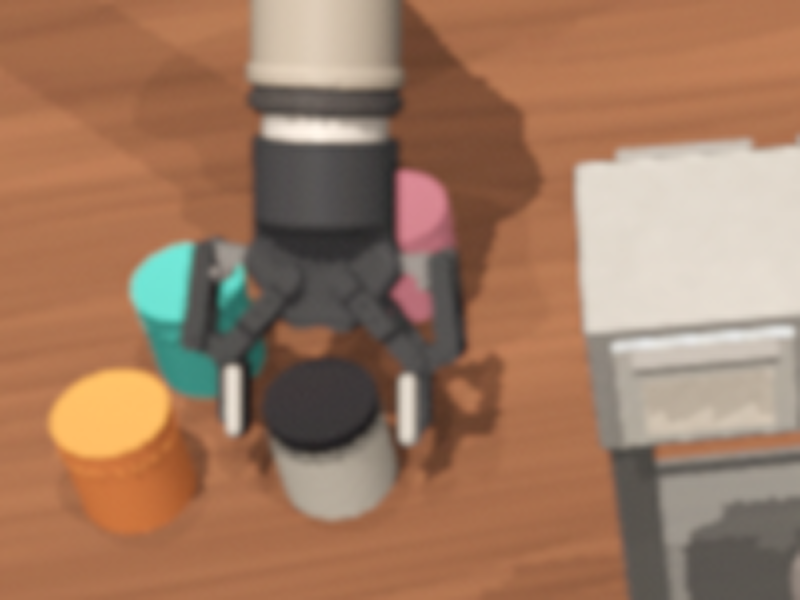

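The pads at crop (233,400) and (407,408) straddle the tin centrally. Close.

```bash
python3 -m jog '3 0 0 0 0 0 75; 0 0 0 0 0 0 66;0 0 0 0 0 0 62;0 0 0 0 0 0 55;0 0 0 0 0 0 45' 60; python3 -m jog '0 0 0 0 0 0 45;0 0 0 0 0 0 45;0 0 0 0 0 0 45' ; python3 -c "
from h import *
state()"
```

```text
t: 13.95
eef_pos: [0.5168, -0.2982, 0.0263]
tool_rot: [0.672, -0.592, 0.389, 0.216]
contact_force: [-3.0, 1.4, 5.4]
gripper_width: 0.674
t: 14.25
eef_pos: [0.5168, -0.2982, 0.0263]
tool_rot: [0.672, -0.592, 0.389, 0.216]
contact_force: [-3.3, 1.4, 5.3]
gripper_width: 0.672
t14.25 tcp [ 0.5168 -0.2982  0.0263] gp [ 0.5053 -0.295   0.0411] az -15.5 lean 38.8 roll -0.2 F [-3.2835  1.4238  5.3404] w 57.4
q [ 1.3363  0.8432 -1.022   2.2982  2.3313  0.5595 -0.2146]
```

```bash
python3 -m jog '-5 -4 0 0 0 0 45; -10 -8 0 0 0 0 45; -12 -9 0 0 0 0 45; -12 -9 0 0 0 0 45; -8 -7 0 0 0 0 45' ; python3 -c "
from h import *
p,d=bot.read_camera('scene');crop(p,100,150,300,300,4,'pics/s5.png')
plan(bay(-.078,-.002,.10),-4.9,38.7,0,12)"
```

```text
t: 14.75
eef_pos: [0.5159, -0.2981, 0.0864]
tool_rot: [0.672, -0.591, 0.39, 0.216]
contact_force: [0.3, 0.0, -2.7]
gripper_width: 0.677
t14.80 tcp [ 0.5168 -0.2983  0.088 ] gp [ 0.5054 -0.295   0.1028] az -15.5 lean 38.9 roll -0.3 F [ 0.835  -0.1716 -0.3408] w 57.8
q [ 1.3475  0.6523 -1.0284  2.2906  2.1763  0.4067 -0.1721]
tcp target [0.6154 0.0051 0.0852] dist 319.0424358938147 turn 10.611136844065577
[ 0.8 -0.8 26.6] [-0.11 -0.1   0.  ]
[ 1.1 -1.1 26.5] [-0.11 -0.1   0.  ]
[ 1.3 -1.5 26.5] [-0.11 -0.1   0.  ]
[ 1.6 -1.8 26.5] [-0.11 -0.1   0.  ]
[ 1.9 -2.1 26.4] [-0.11 -0.1   0.  ]
[ 2.1 -2.4 26.4] [-0.11 -0.1   0.  ]
[ 2.4 -2.7 26.3] [-0.11 -0.1   0.  ]
[ 2.7 -3.  26.3] [-0.11 -0.1   0.  ]
[ 2.9 -3.3 26.2] [-0.11 -0.1   0.  ]
[ 3.2 -3.6 26.1] [-0.11 -0.1   0.  ]
[ 3.4 -3.9 26.1] [-0.11 -0.1   0.  ]
[ 3.7 -4.2 26. ] [-0.11 -0.1   0.  ]
```

View pics/s5.png

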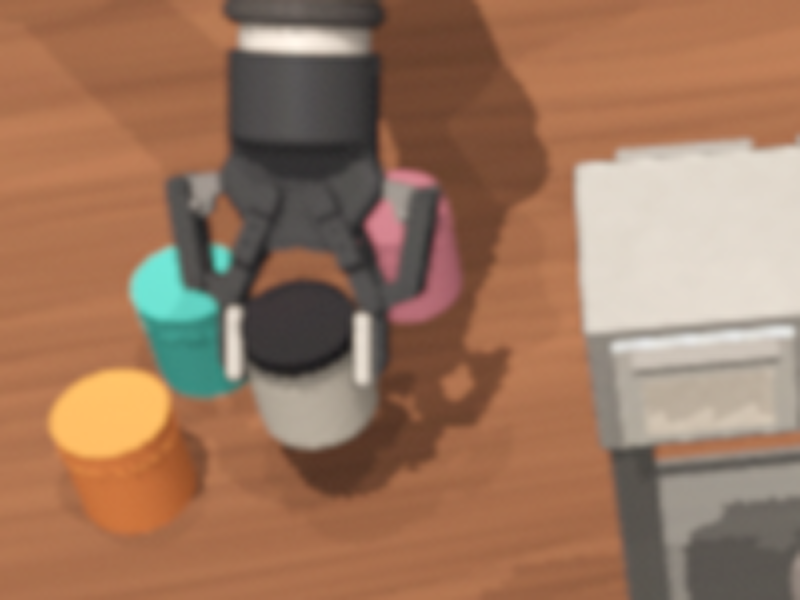

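The black-lidded tin is held upright and the neighbours are untouched. I carry it to the bay's front.

```bash
python3 -m jog '0 0 16 -0.06 -0.06 0 45; 0 0 26 -0.11 -0.1 0 45; 0 -1 27 -0.11 -0.1 0 45; 1 -1 27 -0.11 -0.1 0 45; 1 -2 26 -0.11 -0.1 0 45' ; python3 -c "
from h import *
plan(bay(-.085,.0,.10),-4.9,38.7,0,8)"
```

```text
t: 15.3
eef_pos: [0.5493, -0.1782, 0.0854]
tool_rot: [0.665, -0.603, 0.367, 0.242]
contact_force: [0.5, -0.3, -3.1]
gripper_width: 0.673
t15.30 tcp [ 0.5493 -0.1782  0.0854] gp [ 0.5377 -0.176   0.1002] az -11.4 lean 38.7 roll 0.2 F [ 0.5232 -0.2945 -3.0704] w 57.5
q [ 1.1422  0.6796 -1.1143  2.3432  2.1143  0.5834 -0.2677]
tcp target [0.6086 0.0077 0.0852] dist 195.17877876246277 turn 6.453291906336287
[ 1.8 -2.  24.2] [-0.11 -0.08 -0.  ]
[ 2.  -2.3 24.2] [-0.11 -0.08 -0.  ]
[ 2.2 -2.6 24.2] [-0.11 -0.08 -0.  ]
[ 2.4 -2.9 24.1] [-0.11 -0.08 -0.  ]
[ 2.6 -3.1 24.1] [-0.11 -0.08 -0.  ]
[ 2.8 -3.4 24. ] [-0.11 -0.08 -0.  ]
[ 3.  -3.7 23.9] [-0.11 -0.08 -0.  ]
[ 3.2 -3.9 23.9] [-0.11 -0.08 -0.  ]
```

```bash
python3 -m jog '2 -2 24 -0.11 -0.08 0 45; 2 -2 24 -0.11 -0.08 0 45; 2 -3 24 -0.11 -0.08 0 45; 2 -3 24 -0.11 -0.08 0 45' ; python3 -c "
from h import *
plan(bay(-.085,.0,.10),-4.9,38.7,0,4)"
```

```text
t: 15.7
eef_pos: [0.5789, -0.0864, 0.0854]
tool_rot: [0.657, -0.614, 0.351, 0.261]
contact_force: [1.6, -0.7, -3.5]
gripper_width: 0.673
t15.70 tcp [ 0.5789 -0.0864  0.0854] gp [ 0.5672 -0.0847  0.1003] az -8.1 lean 38.6 roll -0.0 F [ 1.5893 -0.6649 -3.5376] w 57.4
q [ 0.935   0.7093 -1.1455  2.3303  2.0398  0.7115 -0.3134]
tcp target [0.6086 0.0077 0.0852] dist 98.65687512412187 turn 3.2001316673698215
[ 2.6 -3.1 24.3] [-0.1  -0.08 -0.  ]
[ 2.8 -3.4 24.3] [-0.1  -0.08 -0.  ]
[ 3.  -3.6 24.2] [-0.1  -0.08 -0.  ]
[ 3.2 -3.9 24.1] [-0.1  -0.08 -0.  ]
```

```bash
python3 -m jog '2 -2 24 -0.1 -0.08 0 45; 3 -3 24 -0.1 -0.08 0 45; 3 -3 24 -0.1 -0.08 0 45; 3 -3 22 -0.1 -0.08 0 45; 0 0 0 0 0 0 45' ; python3 -c "
from h import *
for n in('scene','top'):
    p,d=bot.read_camera(n); np.savez(n+'2.npz',p=p,d=d)
    crop(p,230,220,450,370,3.6,'pics/f1.png') if n=='scene' else crop(p,225,85,405,240,4,'pics/f1t.png')
print(inbay(state()[0]))
plan(bay(-.072,.0015,.055),-4.9,38.7,0,4)"
```

```text
t: 16.2
eef_pos: [0.6064, 0.0078, 0.0844]
tool_rot: [0.65, -0.624, 0.332, 0.28]
contact_force: [0.6, -0.3, -3.4]
gripper_width: 0.674
t16.30 tcp [0.6057 0.004  0.0837] gp [0.5938 0.0051 0.0985] az -5.0 lean 38.6 roll -0.0 F [-0.2405 -0.807  -3.9849] w 57.7
q [ 0.7293  0.7537 -1.1573  2.2834  1.975   0.8224 -0.3407]
[-0.0758 -0.0039]
t16.30 tcp [0.6057 0.004  0.0837] gp [0.5938 0.0051 0.0985] az -5.0 lean 38.6 roll -0.0 F [-0.2405 -0.807  -3.9849] w 57.7
q [ 0.7293  0.7537 -1.1573  2.2834  1.975   0.8224 -0.3407]
tcp target [0.6217 0.0081 0.0402] dist 46.56541523444155 turn 0.14807520352132914
[10.9  3.7  1.4] [-0. -0. -0.]
[10.9  3.7  1.4] [-0. -0. -0.]
[10.9  3.7  1.4] [-0. -0. -0.]
[10.9  3.7  1.4] [-0. -0. -0.]
```

View pics/f1.png

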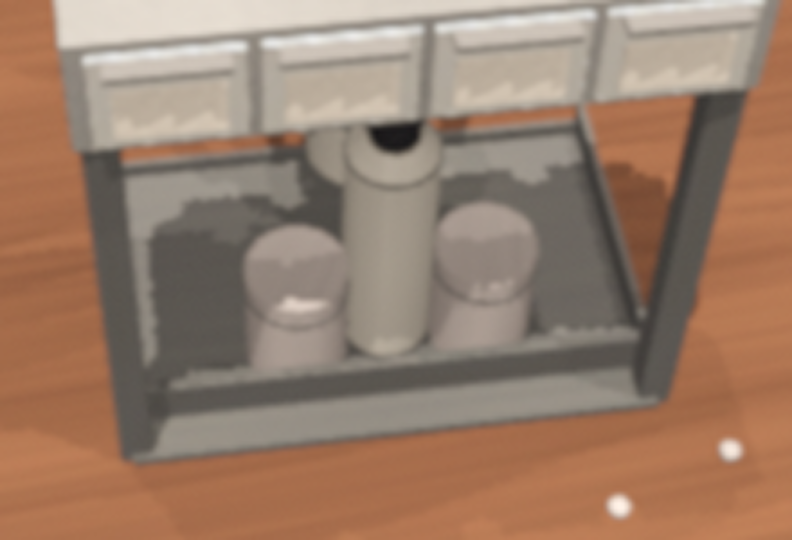

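View pics/f1t.png

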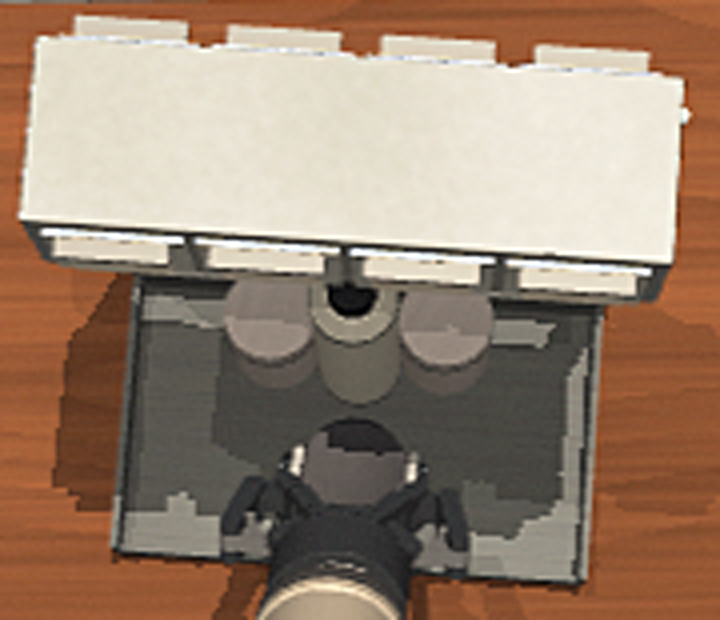

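The lid hangs right in front of the can: top-view crop, lid (356,465), can (355,330). I lower it, shifted about 5 mm left.

```bash
python3 -m jog '10 3 1.5 0 0 0 45; 11 4 1.5 0 0 0 45; 11 4 1 0 0 0 45; 10 4 1 0 0 0 45; 0 0 0 0 0 0 45'; python3 -c "
from h import *
plan(bay(-.072,.0015,.049),-4.9,38.7,0,1)"
```

```text
t: 16.8
eef_pos: [0.621, 0.0061, 0.0401]
tool_rot: [0.65, -0.623, 0.335, 0.278]
contact_force: [-0.3, 0.4, -2.7]
gripper_width: 0.673
t16.80 tcp [0.621  0.0061 0.0401] gp [0.6092 0.0072 0.055 ] az -5.2 lean 38.6 roll -0.0 F [-0.347   0.4349 -2.671 ] w 57.5
q [ 0.6762  0.8675 -1.0984  2.2574  2.0833  0.8837 -0.3871]
tcp target [0.6217 0.0081 0.0342] dist 6.317112573426949 turn 0.3126308831092947
[5.  3.3 2. ] [-0.03 -0.04 -0.02]
```

```bash
python3 -m jog '2.5 1.7 1 0 0 0 45; 2.5 1.6 1 0 0 0 45; 0 0 0 0 0 0 45'; python3 -m jog '1 0.7 0 0 0 0 45; 0 0 0 0 0 0 45';python3 -c "
from h import *
plan(bay(-.072,.0015,.047),-4.9,38.7,0,1)"
```

```text
t: 17.1
eef_pos: [0.6222, 0.0086, 0.0364]
tool_rot: [0.65, -0.624, 0.334, 0.277]
contact_force: [0.0, 0.8, -3.3]
gripper_width: 0.675
t: 17.3
eef_pos: [0.6224, 0.0083, 0.0355]
tool_rot: [0.65, -0.624, 0.334, 0.277]
contact_force: [-0.6, 0.2, -2.5]
gripper_width: 0.674
t17.30 tcp [0.6224 0.0083 0.0355] gp [0.6106 0.0093 0.0503] az -5.1 lean 38.8 roll -0.1 F [-0.6046  0.221  -2.549 ] w 57.6
q [ 0.6673  0.8813 -1.0932  2.2562  2.0994  0.8959 -0.3969]
tcp target [0.6217 0.0081 0.0322] dist 3.3900108654732906 turn 0.25955924495590343
[ 2.1  2.6 -0.2] [-0.02 -0.04  0.01]
```

```bash
python3 -m jog '1.2 1 0 0 0 0 45; 0 0 0 0 0 0 45'; python3 -m jog '0.8 0.6 0 0 0 0 45; 0 0 0 0 0 0 45';python3 -c "
from h import *
state()"
```

```text
t: 17.5
eef_pos: [0.6223, 0.0082, 0.0337]
tool_rot: [0.65, -0.624, 0.334, 0.277]
contact_force: [0.2, -0.3, -3.3]
gripper_width: 0.674
t: 17.7
eef_pos: [0.6224, 0.0083, 0.0326]
tool_rot: [0.65, -0.624, 0.334, 0.277]
contact_force: [-0.8, 0.3, -3.1]
gripper_width: 0.674
t17.70 tcp [0.6224 0.0083 0.0326] gp [0.6105 0.0093 0.0475] az -5.1 lean 38.7 roll -0.1 F [-0.8226  0.3491 -3.0704] w 57.6
q [ 0.6655  0.8878 -1.0903  2.2563  2.1062  0.8995 -0.4004]
```

```bash
python3 -m jog '0.6 0.5 0 0 0 0 45; 0 0 0 0 0 0 45'; python3 -m jog '0.4 0.3 0 0 0 0 45; 0 0 0 0 0 0 45';python3 -c "
from h import *
state()"
```

```text
t: 17.9
eef_pos: [0.6224, 0.0084, 0.0323]
tool_rot: [0.65, -0.624, 0.334, 0.276]
contact_force: [-3.3, -0.3, 2.4]
gripper_width: 0.67
t: 18.1
eef_pos: [0.6225, 0.0084, 0.0323]
tool_rot: [0.65, -0.624, 0.334, 0.276]
contact_force: [-6.3, -2.7, 7.6]
gripper_width: 0.673
t18.10 tcp [0.6225 0.0084 0.0323] gp [0.6106 0.0095 0.0471] az -5.1 lean 38.8 roll -0.1 F [-6.3105 -2.7334  7.6112] w 57.5
q [ 0.6648  0.8897 -1.0902  2.2569  2.1097  0.9025 -0.4021]
```

The tin is on the floor (+7.6 N). I release it and check before pulling back.

```bash
python3 -m jog '-0.4 -0.3 0 0 0 0 57;0 0 0 0 0 0 61;0 0 0 0 0 0 66;0 0 0 0 0 0 72;0 0 0 0 0 0 78' 20; python3 -m jog '0 0 0 0 0 0 85;0 0 0 0 0 0 85'; python3 -c "
from h import *
state()
p,d=bot.read_camera('top'); crop(p,225,85,405,240,4,'pics/f2t.png')"
```

```text
t: 18.6
eef_pos: [0.6226, 0.0084, 0.032]
tool_rot: [0.65, -0.624, 0.334, 0.277]
contact_force: [-0.4, 0.2, 0.2]
gripper_width: 0.919
t: 18.8
eef_pos: [0.6224, 0.0084, 0.0319]
tool_rot: [0.65, -0.624, 0.334, 0.277]
contact_force: [0.1, 0.6, -0.3]
gripper_width: 0.995
t18.80 tcp [0.6224 0.0084 0.0319] gp [0.6106 0.0095 0.0468] az -5.1 lean 38.8 roll -0.1 F [ 0.1382  0.6192 -0.2616] w 85.0
q [ 0.6649  0.8896 -1.0896  2.2563  2.1082  0.9005 -0.4015]
```

View pics/f2t.png

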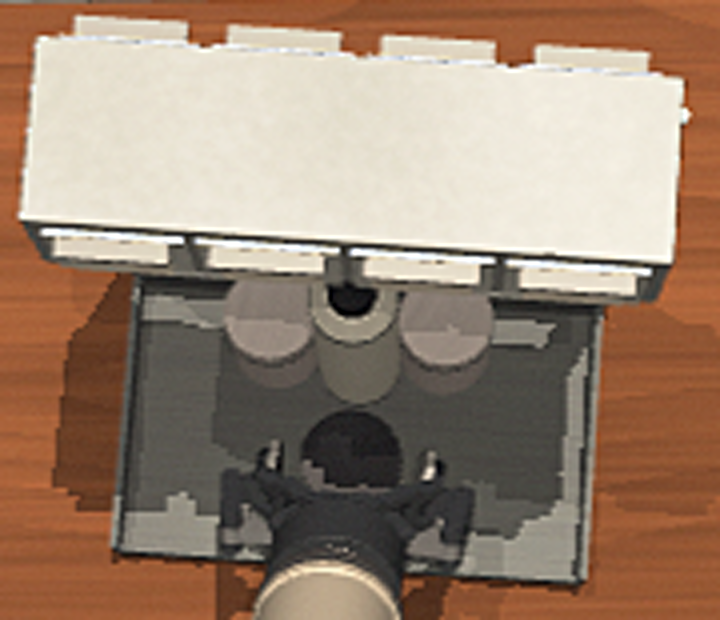

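The fingers are open and clear on both sides (lid at crop (352,450)). Retreat along the tool.

```bash
python3 -m jog '-8 0 0 0 0 0 85;-15 0 0 0 0 0 85;-20 0 0 0 0 0 85;-22 -3 0 0 0 0 85;-22 -8 0 0 0 0 85'; python3 -c "
from h import *
state()"
```

```text
t: 19.35
eef_pos: [0.575, 0.0129, 0.1068]
tool_rot: [0.65, -0.624, 0.334, 0.278]
contact_force: [0.7, 0.1, 0.6]
gripper_width: 0.997
t19.35 tcp [0.575  0.0129 0.1068] gp [0.5632 0.014  0.1216] az -5.1 lean 38.7 roll -0.1 F [0.665  0.0647 0.6076] w 85.2
q [ 0.7574  0.6757 -1.2181  2.3382  1.9122  0.8127 -0.3588]
```

```bash
python3 -m jog '-16 -6 0 0 0 0 85;-18 -10 0 0 0 0 85;-18 -10 0 0 0 0 85'; python3 -c "
from h import *
state()
for n in('scene','top'):
    p,d=bot.read_camera(n); np.savez(n+'3.npz',p=p,d=d); cv2.imwrite(f'pics/{n}3.png',p[...,::-1])"; python3 look.py pics/f3.png
```

```text
t: 19.65
eef_pos: [0.5635, 0.0141, 0.1642]
tool_rot: [0.65, -0.624, 0.334, 0.277]
contact_force: [-0.3, -0.5, -0.1]
gripper_width: 1.0
t19.65 tcp [0.5635 0.0141 0.1642] gp [0.5517 0.0152 0.179 ] az -5.1 lean 38.7 roll -0.1 F [-0.3412 -0.5264 -0.0563] w 85.4
q [ 0.8568  0.506  -1.3056  2.3268  1.7102  0.6921 -0.2293]
R 0.08 533 [ 0.0136 -0.0516] 
R 0.03 411 [ 0.0285 -0.0664] [ 0.0125 -0.0499]
L 0.08 515 [0.01  0.054] 
L 0.03 417 [0.0284 0.0648] [0.0093 0.054 ]
can 0.088 128 [-0.0006  0.0018]
can 0.1 124 [-0.0006  0.0018]
can 0.115 127 [-0.0005  0.0019]
t19.80 tcp [0.5646 0.0135 0.1649] gp [0.5527 0.0146 0.1797] az -5.1 lean 38.9 roll -0.2 F [ 1.3096 -0.1861 -1.1502] w 85.1
q [ 0.8563  0.5061 -1.3051  2.3261  1.7139  0.6942 -0.2319]
```

View pics/f3.png

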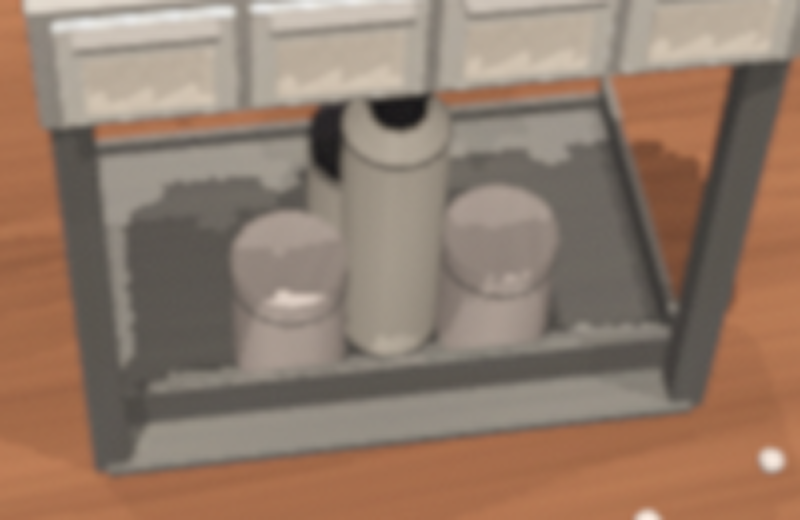

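View pics/top3.png

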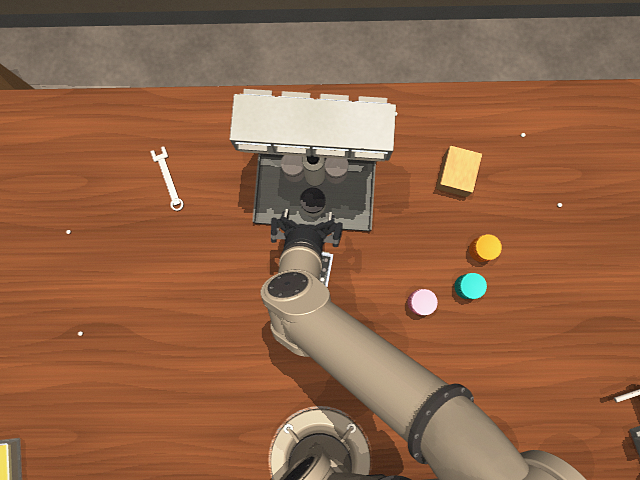

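View pics/scene3.png

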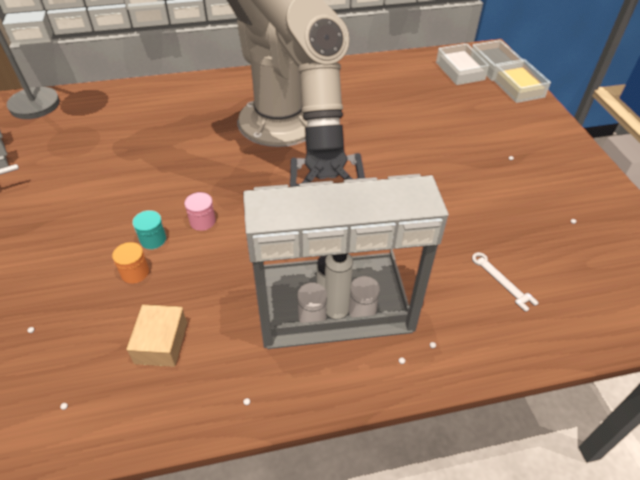

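The pictures show the can between the tins (scene (338,285), top (313,158)) and the short tin in front of it (top (313,200)). All the bystanders look unmoved. I measure the short tin and compare bystanders with the first pictures.

Run:
```python
from h import *
p=np.load('top3.npz');W=cloud('top',p['d'])
w=seg('t',W,298,185,328,220,.062,.082); b=np.array([inbay(q) for q in w]); k=(b[:,0]>-.11)&(b[:,0]<-.03)&(abs(b[:,1])<.04); bb=np.c_[b[k],w[k,2]]
print("short",len(bb),(bb.min(0)+bb.max(0))/2,bb.max(0)-bb.min(0)); A=np.c_[bb[:,:2],np.ones(len(bb))]; print("slope",np.linalg.lstsq(A,bb[:,2],rcond=None)[0])
q=np.load('top0.npz')
D=np.abs(p['p'].astype(int)-q['p']).max(2)>40
for n,(u0,v0,u1,v1) in dict(wrench=(145,140,190,215),carton=(430,140,490,200),orange=(470,230,505,265),turq=(455,270,492,304),pink=(408,285,442,320),drawer=(318,250,338,280)).items(): print(n,D[v0:v1,u0:u1].mean().round(3))
```

```text
short 502 [-0.0723  0.0006  0.0698] [0.0596 0.0591 0.0146]
slope [0.0099 0.0104 0.0703]
wrench 0.0
carton 0.0
orange 0.0
turq 0.0
pink 0.0
drawer 0.342
```

Run:
```python
from h import *
for f in('top0.npz','top3.npz'):
    p=np.load(f);W=cloud('top',p['d'])
    w=seg('t',W,318,245,340,285,.025,.06); b=w[w[:,1]<.0]; print(len(b),"max x",b[:,0].max(),"min y",b[:,1].min())
    crop(p['p'],270,235,350,315,6,'pics/d_%s.png'%f[:4])
```

```text
94 max x 0.49127771717391755 min y -0.03615879915813958
81 max x 0.4890627733465918 min y -0.03615200182825215
```

View pics/d_top3.png

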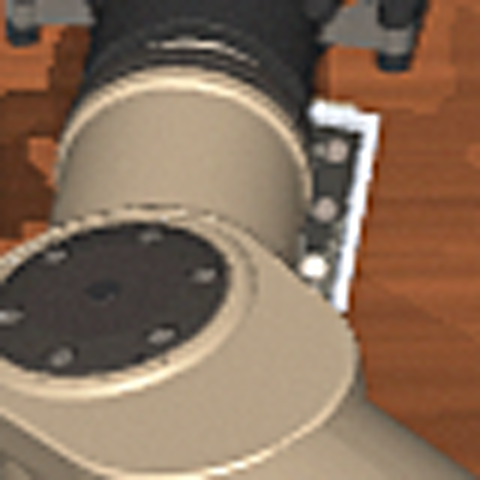

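View pics/d_top0.png

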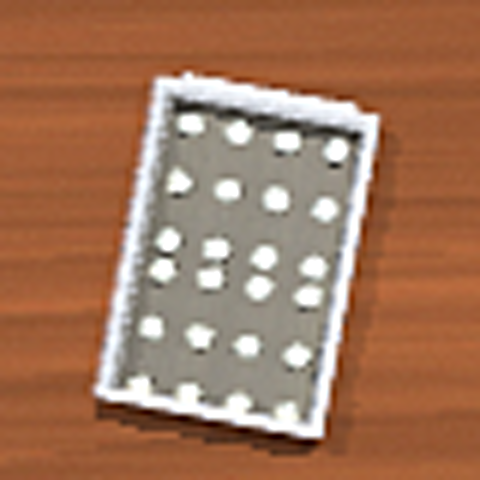

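The loose drawer's corner (378,115) and edge are in the same place in both crops, so it has not moved. The robot touches nothing. I hand in.

```bash
python3 -c "
from station import bot
print(bot.hand_in())"
```

```text
the job is handed in; nothing more can be done
None
```

I put the tall can into the back row first, pushing the two tins apart with it. Then I stood the black-lidded tin in the front row, right in front of the can. The job was handed in at about 20 s of the 56 s allowed.

**Last checks (bay frame):**

| Thing | Position x, y (mm) | Upright |
|---|---|---|
| Tall can | (-1, +2) | yes |
| Left tin | (+9, +54) | yes, level when checked before release |
| Right tin | (+12.5, -50) | yes, level when checked before release |
| Short tin | (-72, +1) | yes, lid slope under 1° |

The right tin's top reads 1–2 mm off its body, about the size of the measuring error.

- **Bystanders:** The wrench, the carton and the coloured tins showed no change in the top view. The loose drawer was partly hidden by the arm; the corner and edge that could be seen had not moved.
- **Robot:** The gripper was open and clear of everything. I saw no sign of touching the drawer unit.

**What did not go smoothly:**
- **Right tin:** It leaned back slightly against the back stop during the push. I backed the can off about 4 mm, and the tin stood level again before I released the can.
- **Wrist joint 6:** It ran down to just above its lower limit (0.173 against 0.17) on the way to the short tin and at the first attempt to reach it. I switched to a steeper lean for that grasp.
- **Short tin release:** It was pressed onto the floor with about 8 N just before I let go.

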